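# Dock the base plate on a foundry skid and build up the load of parts cases

## Task

Make up a skid load: pull the red-headed lock pin out of the empty skid and park it in the tube on the skid's foot, lower the aluminium base plate over the three headed studs and slide it home under their heads, then drop the lock pin fully down through plate and skid. Only then stack every parts case that is on the bench on the plate in one pile, the heavy deep blue ones at the bottom and the shallow yellow ones above, each locked down over the lugs beneath it. Do not tip a case over, and leave the power strip, heat gun, tin and wire brush where they are.

Things in the scene. Friction and masses are not known exactly. Their poses are not given: they have to be found in the camera images.
- skid: green transport skid, fixed: box rail 215 mm long (x -115 to +100), 56 wide, top 40 mm above the bench, on two cross feet 10 mm high, 136 wide, at x -60 and +85. Origin on the bench; x along the rail, z up. Three headed studs on the rail at (x, y) (-68, -17), (-68, 17), (68, 0) mm: shank 7 mm across, 12 high, then a head 15 across, 6 high, coned at the top
- dock (a point): point on the rail's top (40 mm above the bench) where the plate's origin lies when the plate is home, plate x along skid x; axes as the skid's
- entry (a point): point on the rail's top 14 mm to the skid's -x side of the dock: the plate's origin must be here, plate x along skid x, for the stud heads to pass through the keyhole entries; from here the plate slides 14 mm to +x until the slots stop on the shanks
- lock_hole (a point): mouth of the 13 mm square lock-pin hole through the rail, at skid x -92 mm on the rail's top; open down to the bench. Axes as the skid's
- park_hole (a point): mouth, 58 mm above the bench, of the parking tube on one foot (skid x +85, y +52 mm; 24 mm square outside, hole 13 mm square, 34 mm deep). Parked, the pin's head rests on the tube, its tip 34 mm below the mouth
- plate: loose aluminium base plate, 0.3 kg, 10 mm thick, 62 wide (y), x -108 to +98 mm; starts flat, lugs up. Origin: centre of its lug pattern, on its underside. Keyhole entries 18.5 mm square at (x, y) (-54, -17), (-54, 17), (82, 0) mm, each with a 9.5 mm slot running 14 mm to -x. On top four black lugs like those on the case lids, same places. Grip it across its width near the origin
- plate_hole (a point): centre of the 13 mm square lock-pin hole in the plate, on its top face, at plate x -92, y 0 mm; it lies above the lock hole when the plate is home
- pin: loose lock pin, upright: steel shaft 10 mm across, 34 long, coned tip; above it a red head 18 mm across, 34 high, to grip. Origin: the shaft's tip; z up. Starts in the bare skid's lock hole, tip 6 mm above the bench (the plate does not fit over it). Fully down in the docked plate, its head rests on the plate and its tip is 24 mm below the rail's top
- deep_a: deep blue parts case, 0.4 kg, rigid, closed, 100 (x) x 62 (y) x 44 mm without lugs. Origin: centre of its underside; x along its length, z up. On the lid four tapered round lugs, 6 mm high, 12 mm across at the foot, 8 at the top, at x +-36.5, y +-17.5 mm. Base: see deep_b. Grip it across the plain 62 mm sides at mid-length. May be absent (None)
- deep_b: deep blue parts case like deep_a. Base of every case: four recesses 7 mm deep (rim 6 mm wide, inside it 88 x 50 mm with a 6 mm cross rib) that take the lugs of the plate or lid below with 1.5 mm play; either way round fits. Locked down, its underside lies flat on that lid; riding on the lugs it sits up to 6 mm too high. May be absent
- flat_a: shallow yellow parts case, 0.2 kg, like deep_a (same footprint, lugs, recesses and origin) but 30 mm high without lugs. May be absent (None)
- flat_b: shallow yellow parts case, 0.2 kg, like deep_a (same footprint, lugs, recesses and origin) but 30 mm high without lugs. May be absent (None)
- flat_c: shallow yellow parts case, 0.2 kg, like deep_a (same footprint, lugs, recesses and origin) but 30 mm high without lugs. May be absent (None)
- flat_d: shallow yellow parts case, 0.2 kg, like deep_a (same footprint, lugs, recesses and origin) but 30 mm high without lugs. May be absent (None)
- strip: white power strip, 52 x 200 x 34 mm, lying on the bench near the robot; origin centre of its underside. Leave alone
- heatgun: black heat gun lying on its side beyond the skid, about 210 x 165 x 65 mm; origin on the bench below its barrel. Leave alone
- tin: open steel tin, 76 mm across and 85 mm high; origin centre of its underside. Leave alone
- wirebrush: wire brush with wooden handle lying on the bench, about 200 mm long. Leave alone
Mind the look-alikes: they are no part of the job. What is shaped like the flat_b but purple or turquoise is not meant. Leave any pink look-alike of the deep_b alone.

How it is judged:
By the outcome, as a careful person would: the job done as asked, in the order asked, and still so for the second after the job is handed in, with the robot touching nothing.
Of deep_a, deep_b, flat_a, flat_b, flat_c, flat_d only 4 to 6 are there at a start; the rules pass over those that are not, and their reading is None.
At some moment in a run one of deep_a, deep_b, flat_a, flat_b, flat_c, flat_d may be knocked a few centimetres aside while the robot is not near it.
It also fails if it takes over 210 s, if anything falls off the work surface, if the arm or the gripper's body presses on something with over 40 N, if the wrist force passes 120 N, or if a joint passes its speed limit or range.

## Robot

A 7-joint arm with a two-finger parallel gripper is mounted at the origin on the work surface. World frame = base frame: x ahead of the robot, y to its left, z up, the work surface at z = 0. Lengths are in m, angles in rad, forces in N, time in s.
With the tool pointing down it reaches from about 0.425 to 0.925 m from the base axis. Payload 6.8 kg.
Tool frame: the origin (TCP) lies on the mounting face of the last link; the fingertips stand 173 mm ahead of it and the grasp point (between the pads) lies 155 mm ahead of it; z points along the fingers, y is the line along which they close (so a half turn about z gives the same grasp; the last joint's range is limited). The gripper opens to 85 mm and grips with 20 to 120 N. Pads are 22 mm wide; open, the fingers measure 114 mm over their backs; the gripper's body (76 mm by 85 mm) begins 54 mm behind the grasp point. The pads swing forward as they close: fully open they stand 13 mm farther back than shut.
Start: joints at [1.127, 0.477, 0.022, 1.555, -0.011, 1.109, -0.083], TCP at [0.222, -0.637, 0.405] pointing down, gripper open.
Joint ranges: [-2.96, 2.96], [-0.34, 2.1], [-1.41, 1.46], [0.24, 2.44], [-1.37, 4.51], [0.17, 1.92], [-2.96, 2.96]. Speed limits (rad/s): [2.39, 2.39, 3.14, 3.14, 3.14, 3.14, 3.14].

## Interface

Orientations are given as a rotation vector (axis times angle).
In Python, from bench import r gives the robot as it stands.
- The arm moves only by the tool arm_command, never from a script. Its argument "plan" is a list of rows, each an object of numbers: "claw": the closure, from 0 (fully open) to 1 (shut); "tx", "ty", "tz": the shift along the tool's x, y, z in m; "ax", "ay", "az": the turn, a rotation vector about the tool's x, y, z in degrees. A call has exactly 10 rows; each row shifts and turns the commanded pose from where the row before left it, along the tool's axes as they then stand; what a row does not reach is not made up. A row lasts 1/12 s, in which the tool goes at most 41.7 mm and 7.16 degrees, less where a joint would pass 70% of its speed; a pose out of reach is approached as far as the arm can. A call is refused whole if a number of a shift passes 0.0417 or a number of a turn 7.16, either way. A call with a gripper value outside its range is refused whole. The fingers move at their own pace and stop on an object; "squeeze" is the grip in N (left out, the last holds). Time passes only in rows, so rows that do not move let the fingers close, or fill a call up. It gives the time, the measured TCP pose, the force, the opening and the grip force at its end, in the units of the state.
- r.get_obs(): the state, without advancing time (a new reading comes with each control period).
- r.grab_frame(name): name is "side" or "top"; returns the picture (420x560x3 uint8, red, green, blue); there is no depth.
- r.camera_model(name): a dict with "fx", "fy", "cx", "cy" (pixels), "position" and "orientation" of the camera in the world. Camera axes: x right, y up, looking along -z (the intrinsics and any distortion apply to the point x, -y, -z); pixel columns grow to the right and rows downward; lengths in m; the calibration is good to about 2 mm. A picture is of the moment at which its call begins. camera_model takes no time and is no camera call.
- r.hand_in(): hands the job in; it is judged then, once.
Trained networks look in the newest picture that a camera, given by its name, has taken for a name from the list of things; names that differ only in an ending like _2 or _b are one class to them, and where a whole thing is asked for, a point or a joint stands for the part that bears it (a point fixed in the world has none). Each returns a list of dicts, best first, with "confidence" (0 to 1); they miss things now and then, are a little off and sometimes report something else, mostly with a low value. They report only what shows in the picture. A call takes as long as a camera call. They do not tell look-alikes from the thing itself.
- r.boxes_of(target, camera): "location" ([x, y, z] in m, in the coordinates of the camera as it stood for that picture, good to about 4 mm: the middle of the surface that is visible of it).
- r.tip_of(target, camera): "location" ([x, y, z] in m, in the coordinates of the camera as it stood for that picture, good to about 4 mm: a listed point, or the origin of a listed thing).
The state is a dict: "clock": time; "joints": joint angles; "qvel": joint speeds; "tau": joint torques, N m; "tcp_pos": TCP position; "orientation": TCP orientation; "contact_force": force on the tool from outside, world axes, zero at the start; "moment": the same for the moment, N m; "grip_width": finger opening in m; "gripper_force": force on a finger pad.
Only numpy, scipy, OpenCV 4.12 (cv2) and the standard library are available. Lean on these libraries where they do the work, as an engineer would, in place of code of your own. Each camera call takes 0.05 s, during which the arm holds its last target. There are 200 camera calls.

## Working session

There is one attempt and no reset: what is moved stays moved. The work goes in short steps, Python scripts to look and compute and a tool call to move; the robot and the scene stay as the last step left them, time stands still between calls to the robot, and variables do not carry over. Pictures are saved under pics/ and viewed, at most 14 in all, crops included, and the job is handed in when it is done.

Besides the shell and the picture viewer there is one more tool, called after "Emit:" by a JSON object that holds its "fn" and its "kwargs". arm_command: Moves the arm, as the interface text tells. Its arguments: {"type":"object","properties":{"plan":{"type":"array","items":{"type":"object","properties":{"claw":{"type":"number"},"tx":{"type":"number"},"ty":{"type":"number"},"tz":{"type":"number"},"ax":{"type":"number"},"ay":{"type":"number"},"az":{"type":"number"}}}},"squeeze":{"type":"number"}},"required":["plan"]}

```bash
ls; mkdir -p pics
cat > h.py <<'E'
from bench import r
import numpy as np, cv2
from scipy.spatial.transform import Rotation as R
def cam(n):
    m=r.camera_model(n); o=np.array(m["orientation"],float)
    Rm=o if o.shape==(3,3) else R.from_rotvec(o).as_matrix() if o.size==3 else R.from_quat(o).as_matrix()
    return m,Rm,np.array(m["position"])
def world(n,p):
    m,Rm,t=cam(n); return Rm@np.array(p)+t
def pix(n,w):
    m,Rm,t=cam(n); c=Rm.T@(np.array(w)-t); return (m["cx"]+m["fx"]*c[0]/-c[2], m["cy"]-m["fy"]*c[1]/-c[2])
def onz(n,u,v,z):
    m,Rm,t=cam(n); d=Rm@np.array([(u-m["cx"])/m["fx"],-(v-m["cy"])/m["fy"],-1]); s=(z-t[2])/d[2]; return t+s*d
def snap(n,f=None):
    im=r.grab_frame(n)
    if f: cv2.imwrite("pics/"+f,im[:,:,::-1])
    return im
E
python3 - <<'E'
from h import *
o=r.get_obs(); print({k:np.round(v,3) for k,v in o.items()})
for n in("side","top"):
    print(r.camera_model(n)); snap(n,n+"0.png")
    for t in ["skid","dock","entry","lock_hole","park_hole","plate","plate_hole","pin","deep_a","flat_a"]:
        for d in r.tip_of(t,n): 
            w=world(n,d["location"]); print(n,t,np.round(w,3),np.round(pix(n,w)),round(d["confidence"],2))
E
```

```text
pics
{'clock': np.float64(0.0), 'joints': array([ 1.127,  0.478,  0.022,  1.556, -0.011,  1.109, -0.083]), 'qvel': array([ 0.   , -0.001, -0.   , -0.001,  0.   , -0.001, -0.   ]), 'tau': array([-0.0000e+00, -5.9645e+01,  1.6080e+00, -2.8120e+01,  1.2000e-02,
        9.0000e-03,  0.0000e+00]), 'tcp_pos': array([ 0.222, -0.637,  0.404]), 'orientation': array([-3.096e+00, -5.250e-01,  1.000e-03]), 'contact_force': array([-0.084,  0.481, -0.535]), 'moment': array([ 0.024,  0.063, -0.082]), 'gripper_force': np.float64(0.0), 'grip_width': np.float64(0.085)}
{'fx': 426.6244926818595, 'fy': 426.6244926818595, 'cx': 273.1621987196984, 'cy': 209.22770435457377, 'position': array([ 0.38104715, -0.83900701,  0.65264794]), 'orientation': array([ 0.99250821, -0.07201891, -0.17525281])}
side skid [ 0.581  0.019 -0.002] [295. 236.] 0.64
side dock [0.578 0.018 0.038] [294. 223.] 0.7
side dock [ 0.374  0.028 -0.003] [214. 244.] 0.52
side entry [0.567 0.02  0.037] [289. 224.] 0.73
side lock_hole [0.482 0.02  0.036] [256. 228.] 0.9
side park_hole [0.667 0.064 0.054] [323. 204.] 0.86
side plate [ 0.508 -
[... 1034 characters left out ...]
 258.] 0.42
top entry [0.562 0.021 0.043] [293. 197.] 0.75
top park_hole [0.666 0.064 0.055] [280. 163.] 0.62
top plate [ 0.512 -0.236 -0.   ] [373. 214.] 0.57
top plate_hole [ 0.418 -0.244  0.012] [377. 244.] 0.83
top pin [0.565 0.019 0.041] [294. 196.] 0.65
top pin [0.483 0.027 0.005] [291. 223.] 0.38
top deep_a [0.588 0.398 0.001] [175. 190.] 0.98
top deep_a [0.449 0.404 0.005] [172. 233.] 0.88
top deep_a [ 0.57   0.532 -0.002] [133. 195.] 0.59
top flat_a [ 0.558 -0.405 -0.   ] [426. 200.] 0.85
top flat_a [ 0.292  0.397 -0.001] [173. 283.] 0.82
top flat_a [0.441 0.239 0.005] [224. 236.] 0.78
top flat_a [ 0.439 -0.394 -0.002] [423. 238.] 0.68
top flat_a [0.591 0.249 0.002] [222. 189.] 0.66
```

View pics/top0.png

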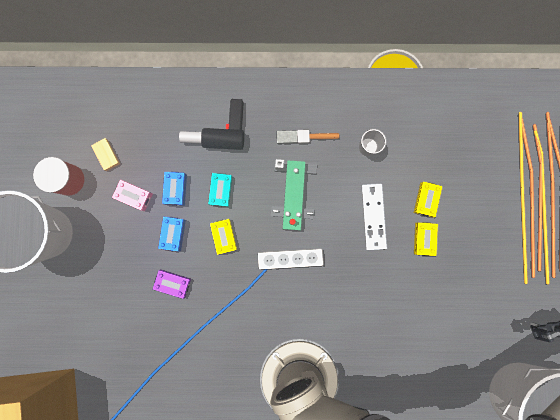

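View pics/side0.png

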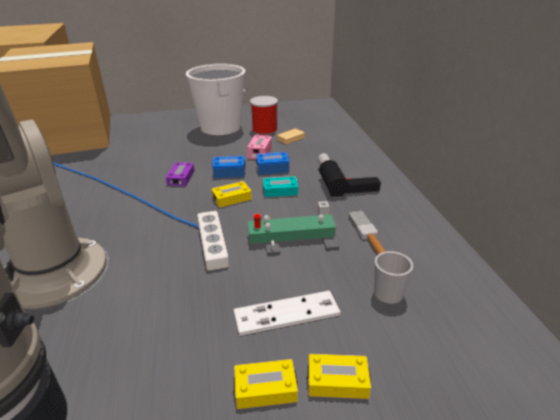

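The top picture shows:
- **Blue cases:** (174,188) and (171,234).
- **Yellow cases:** (428,199), (427,239) and (223,237).
- **Plate:** (374,216).
- **Skid:** (295,195), with the red pin at (293,222).
- **Park tube:** (280,163).

These could be mistaken for cases: turquoise (220,190), purple (172,284), pink (131,195), and a wood block at (105,154). I choose by colour, which gives 2 blue and 3 yellow cases.

```bash
cat > fit.py <<'E'
from h import *
from scipy.optimize import minimize
S=4
def proj(n,P,p,z0=0,o=(0,0)):
    c,s=np.cos(p[2]),np.sin(p[2]); P=np.asarray(P,float)
    W=np.c_[p[0]+c*P[:,0]-s*P[:,1],p[1]+s*P[:,0]+c*P[:,1],P[:,2]+z0]
    return np.array([pix(n,w) for w in W])
def box(x0,x1,w,z0,z1): return [(x,y,z) for x in(x0,x1) for y in(-w/2,w/2) for z in(z0,z1)]
def case(h):
    L=[box(-.05,.05,.062,0,h)]
    for x in(-.0365,.0365):
        for y in(-.0175,.0175):
            L.append([(x+rr*np.cos(a),y+rr*np.sin(a),z) for a in np.arange(0,6.28,.7) for rr,z in((.006,h),(.004,h+.006))])
    return L
M={"deep":case(.044),"flat":case(.030),"plate":[box(-.108,.098,.062,0,.010)],"skid":[box(-.115,.100,.056,.010,.040)]}
H={"deep":((98,120),90),"flat":((22,33),120),"skid":((50,85),50)}
def mask(im,kind,up=S):
    im=cv2.resize(im,None,fx=up,fy=up,interpolation=cv2.INTER_CUBIC)
    hsv=cv2.cvtColor(im,cv2.COLOR_RGB2HSV); h,s,v=[hsv[...,i].astype(int) for i in range(3)]
    if kind=="plate": m=(v>150)&(s<60)
    else: (a,b),q=H[kind]; m=(h>=a)&(h<=b)&(s>q)&(v>40)
    return m.astype(np.uint8)
def fit(im,n,kind,p0,z0=0):
    """fit x,y,yaw of kind to its silhouette"""
    q=np.vstack([proj(n,P,p0,z0) for P in M[kind]]); lo=(q.min(0)-9).astype(int); hi=(q.max(0)+10).astype(int)
    lo=np.maximum(lo,0); c=im[lo[1]:hi[1],lo[0]:hi[0]]; m=mask(c,kind)
    cs,_=cv2.findContours(m,cv2.RETR_EXTERNAL,cv2.CHAIN_APPROX_NONE)
    cs=max(cs,key=cv2.contourArea); m=np.zeros_like(m); cv2.drawContours(m,[cs],-1,1,-1)
    if kind in("skid","plate"): cv2.fillConvexPoly(m,cv2.convexHull(cs),1) if kind=="skid" else None
    def cost(d):
        p=np.array(p0)+np.array(d)*[1e-3,1e-3,1e-2]; t=np.zeros_like(m)
        for P in M[kind]:
            uv=((proj(n,P,p,z0)-lo+.5)*S-.5)
            cv2.fillConvexPoly(t,cv2.convexHull(np.round(uv*16).astype(np.int32)),1,cv2.LINE_8,4)
        return (t!=m).sum()/m.sum()
    best=min((minimize(cost,s,method="Nelder-Mead",options=dict(initial_simplex=np.array(s)+np.array([[0,0,0],[6,0,0],[0,6,0],[0,0,8]]),maxiter=200)) for s in([0,0,0],[3,-3,-8],[-3,3,8],[0,0,15],[0,0,-15])),key=lambda b:b.fun)
    p=np.array(p0)+best.x*[1e-3,1e-3,1e-2]; return p,best.fun
E
cat > m0.py <<'E'
from fit import *
I=dict(skid=("skid",(.579,.02,.02)),plate=("plate",(.51,-.238,.05)),dA=("deep",(.59,.397,0)),dB=("deep",(.449,.40,0)),
 fA=("flat",(.437,-.395,0)),fB=("flat",(.56,-.406,0)),fC=("flat",(.44,.238,.1)))
for n in("top","side"):
    im=cv2.imread(f"pics/{n}0.png")[:,:,::-1]
    for k,(kd,p0) in I.items():
        p,c=fit(im,n,kd,p0); print(n,k,np.round(p*[1e3,1e3,57.3],1),round(c,3))
E
python3 m0.py
```

```text
Traceback (most recent call last):
  File "m0.py", line 7, in <module>
    p,c=fit(im,n,kd,p0); print(n,k,np.round(p*[1e3,1e3,57.3],1),round(c,3))
        ~~~^^^^^^^^^^^^
  File "fit.py", line 36, in fit
    best=min((minimize(cost,s,method="Nelder-Mead",options=dict(initial_simplex=np.array(s)+np.array([[0,0,0],[6,0,0],[0,6,0],[0,0,8]]),maxiter=200)) for s in([0,0,0],[3,-3,-8],[-3,3,8],[0,0,15],[0,0,-15])),key=lambda b:b.fun)
  File "fit.py", line 36, in <genexpr>
    best=min((minimize(cost,s,method="Nelder-Mead",options=dict(initial_simplex=np.array(s)+np.array([[0,0,0],[6,0,0],[0,6,0],[0,0,8]]),maxiter=200)) for s in([0,0,0],[3,-3,-8],[-3,3,8],[0,0,15],[0,0,-15])),key=lambda b:b.fun)
              ~~~~~~~~^^^^^^^^^^^^^^^^^^^^^^^^^^^^^^^^^^^^^^^^^^^^^^^^^^^^^^^^^^^^^^^^^^^^^^^^^^^^^^^^^^^^^^^^^^^^^^^^^^^^^^^^^^^^^^^^^^^^^^^^^^^^^^^
  File "fit.py", line 33, in cost
    uv=((proj(n,P,p,z0)-lo+.5)*S-.5)
         ~~~~^^^^^^^^^^
  File "fit.py", line 7, in proj
    return np.array([pix(n,w) for w in W])
                     ~~~^^^^^
  File "h.py", line 11, in pix
    m,Rm,t=cam(n); c=Rm.T@(np.array(w)-t); return (m["cx"]+m["fx"]*c[0]/-c[2], m["cy"]-m["fy"]*c[1]/-c[2])
           ~~~^^^
  File "h.py", line 5, in cam
    m=r.camera_model(n); o=np.array(m["orientation"],float)
ValueError: time passes only in moves, steps and waits
```

```bash
sed -i 's/^def cam(n):/import functools\n@functools.cache\ndef cam(n):/' h.py
python3 m0.py
```

```text
top skid [578.1  18.7  -3.6] 0.038
top plate [ 510.9 -236.3    3.8] 0.054
top dA [590.4 396.8  -2.2] 0.05
top dB [447.9 401.   -8.1] 0.05
top fA [ 435.7 -395.7   -3.9] 0.021
top fB [ 561.2 -405.2  -13.9] 0.034
top fC [439.6 240.2  14.7] 0.026
side skid [577.5  14.6  -3.9] 0.017
side plate [ 510.5 -236.4    3.5] 0.013
side dA [590.7 389.5  -2.2] 0.04
side dB [448.  394.8  -7.2] 0.03
side fA [ 434.5 -398.5   -3.8] 0.019
side fB [ 559.4 -408.   -14. ] 0.013
side fC [440.5 234.7  13.2] 0.035
```

```bash
cat > go.py <<'E'
import sys
from h import *
# usage: go.py x y zgrasp yawdeg  -> turn first, then shift in the turned tool frame
def rel(x,y,z,yaw,pos=None,rv=None):
    o=r.get_obs(); pos=np.array(o["tcp_pos"]) if pos is None else pos
    A=R.from_rotvec(o["orientation"] if rv is None else rv); B=R.from_euler("z",yaw,degrees=True)*R.from_euler("x",180,degrees=True)
    t=(A.inv()*B).as_rotvec(degrees=True); d=B.inv().apply(np.array([x,y,z+.155])-pos)
    n=np.ceil(max(abs(d).max()/.0417,abs(t).max()/7.16)); 
    print("turn",np.round(t,1),"shift mm",np.round(d*1e3,1),"rows>=",n,"| t",round(float(o["clock"]),2),"F",np.round(o["contact_force"],1),"w",round(float(o["grip_width"])*1e3,1),"gz",round(float(pos[2]-.155),4))
    return np.array([x,y,z+.155]),B.as_rotvec()
if __name__=="__main__":
    p=v=None
    for a in sys.argv[1:]: p,v=rel(*map(float,a.split(",")),p,v)
E
python3 go.py .4863,.0246,.2,-3.7 .4863,.0246,.062,-3.7
```

```text
turn [ 0.  -0.  22.9] shift mm [ 220.6 -677.6   49.7] rows>= 17.0 | t 1.1 F [ 0.9  0.5 -0.6] w 85.6 gz 0.2497
turn [-0.  0.  0.] shift mm [ -0.  -0. 138.] rows>= 4.0 | t 1.1 F [ 0.9  0.5 -0.6] w 85.6 gz 0.2
```

Run:
```python
import cv2
a=cv2.imread("pics/side0.png")[180:270,200:360]; b=cv2.imread("pics/top0.png")[140:260,200:440]
cv2.imwrite("pics/crop0.png",cv2.vconcat([cv2.resize(a,(533,300),interpolation=3),cv2.resize(b,(533,266),interpolation=3)]))
```

```text
(no output)
```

View pics/crop0.png

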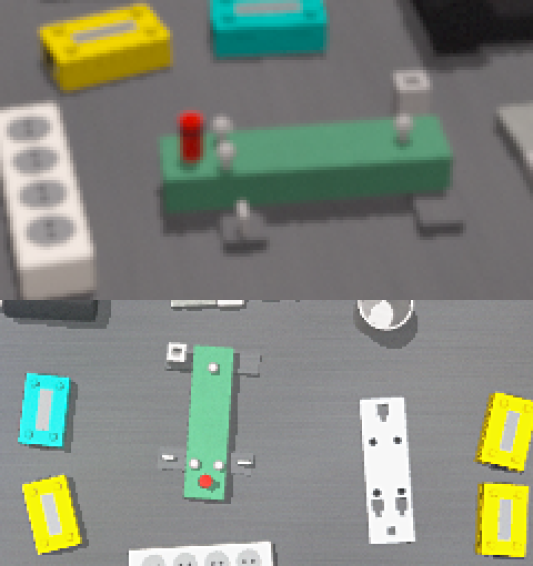

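The crop shows the red pin on the skid at (190,137) in the side half. The two near studs are beside it, the far stud is at (403,128) and the tube at (411,90). The plate has its keyhole entries up and its square pin hole at the low-x end. The small foot posts are at (168,457) and (245,460) in the top half. I'll move to the pin now and check its blob first.

Run:
```python
from fit import *
for n in("top","side"):
    im=cv2.imread(f"pics/{n}0.png")[:,:,::-1].astype(int)
    m=(im[...,0]>120)&(im[...,1]<60)&(im[...,2]<60); m[:180]=0;m[240:]=0;m[:,:230]=0;m[:,330:]=0
    v,u=np.nonzero(m); print(n,u.mean(),v.mean(),len(u), onz(n,u.mean(),v.mean(),.074 if n=="top" else .057)[:2])
```

```text
top 293.0 219.0 1 [0.49261389 0.02259123]
side 256.77966101694915 220.35593220338984 59 [0.48557571 0.02206506]
```

Emit:
{"fn": "arm_command", "kwargs": {"plan": [{"az":5.725,"tz":0.005},{"az":5.725,"tz":0.005},{"az":5.725,"tz":0.005},{"az":5.725,"tz":0.005},{"tx":0.0122,"ty":-0.0376,"tz":0.0017},{"tx":0.0122,"ty":-0.0376,"tz":0.0017},{"tx":0.0122,"ty":-0.0376,"tz":0.0017},{"tx":0.0122,"ty":-0.0376,"tz":0.0017},{"tx":0.0122,"ty":-0.0376,"tz":0.0017},{"tx":0.0122,"ty":-0.0376,"tz":0.0017}], "squeeze": 40}}

```text
invalid input at $.plan[0]: expected keys claw, tx, ty, tz, ax, ay, az
```

Emit:
{"fn": "arm_command", "kwargs": {"plan": [{"tx":0.0122,"ty":-0.0376,"tz":0.0017},{"tx":0.0122,"ty":-0.0376,"tz":0.0017},{"tx":0.0122,"ty":-0.0376,"tz":0.0017},{"tx":0.0122,"ty":-0.0376,"tz":0.0017},{"tx":0.0122,"ty":-0.0376,"tz":0.0017},{"tx":0.0122,"ty":-0.0376,"tz":0.0017},{"tx":0.0122,"ty":-0.0376,"tz":0.0017},{"tx":0.0122,"ty":-0.0376,"tz":0.0017},{"tx":0.0122,"ty":-0.0376,"tz":0.0017},{"tx":0.0122,"ty":-0.0376,"tz":0.0017}]}}

```text
invalid input at $.plan[0]: expected keys claw, tx, ty, tz, ax, ay, az
```

```bash
python3 go.py .4863,.0246,.062,-3.7
```

```text
turn [ 0.  -0.  22.9] shift mm [ 220.6 -677.6  187.7] rows>= 17.0 | t 1.1 F [ 0.9  0.5 -0.6] w 85.6 gz 0.2497
```

Emit:
{"fn": "arm_command", "kwargs": {"plan": [{"claw":0,"tx":0,"ty":0,"tz":0.005,"ax":0,"ay":0,"az":5.725},{"claw":0,"tx":0,"ty":0,"tz":0.005,"ax":0,"ay":0,"az":5.725},{"claw":0,"tx":0,"ty":0,"tz":0.005,"ax":0,"ay":0,"az":5.725},{"claw":0,"tx":0,"ty":0,"tz":0.005,"ax":0,"ay":0,"az":5.725},{"claw":0,"tx":0.0122,"ty":-0.0376,"tz":0,"ax":0,"ay":0,"az":0},{"claw":0,"tx":0.0122,"ty":-0.0376,"tz":0,"ax":0,"ay":0,"az":0},{"claw":0,"tx":0.0122,"ty":-0.0376,"tz":0,"ax":0,"ay":0,"az":0},{"claw":0,"tx":0.0122,"ty":-0.0376,"tz":0,"ax":0,"ay":0,"az":0},{"claw":0,"tx":0.0122,"ty":-0.0376,"tz":0,"ax":0,"ay":0,"az":0},{"claw":0,"tx":0.0122,"ty":-0.0376,"tz":0,"ax":0,"ay":0,"az":0}], "squeeze": 40}}

```text
clock: 1.93
tcp_pos: [0.3102, -0.415, 0.3849]
orientation: [3.14, -0.101, 0.001]
contact_force: [1.0, 0.4, 0.2]
grip_width: 0.0856
gripper_force: 0.0
```

Emit:
{"fn": "arm_command", "kwargs": {"plan": [{"claw":0,"tx":0.0122,"ty":-0.0376,"tz":0,"ax":0,"ay":0,"az":0},{"claw":0,"tx":0.0122,"ty":-0.0376,"tz":0,"ax":0,"ay":0,"az":0},{"claw":0,"tx":0.0122,"ty":-0.0376,"tz":0,"ax":0,"ay":0,"az":0},{"claw":0,"tx":0.0122,"ty":-0.0376,"tz":0,"ax":0,"ay":0,"az":0},{"claw":0,"tx":0.0122,"ty":-0.0376,"tz":0,"ax":0,"ay":0,"az":0},{"claw":0,"tx":0.0122,"ty":-0.0376,"tz":0,"ax":0,"ay":0,"az":0},{"claw":0,"tx":0.0122,"ty":-0.0376,"tz":0,"ax":0,"ay":0,"az":0},{"claw":0,"tx":0.0122,"ty":-0.0376,"tz":0,"ax":0,"ay":0,"az":0},{"claw":0,"tx":0.0122,"ty":-0.0376,"tz":0,"ax":0,"ay":0,"az":0},{"claw":0,"tx":0.0122,"ty":-0.0376,"tz":0,"ax":0,"ay":0,"az":0}]}}

```text
clock: 2.77
tcp_pos: [0.4559, -0.0475, 0.3852]
orientation: [3.14, -0.101, 0.002]
contact_force: [0.7, -0.7, -0.4]
grip_width: 0.0852
gripper_force: 0.0
```

```bash
python3 go.py .486,.024,.062,-3.7
```

```text
turn [ 0.  -0.1  0. ] shift mm [ 25.4 -73.3 168.2] rows>= 5.0 | t 2.77 F [ 0.7 -0.7 -0.4] w 85.2 gz 0.2302
```

Emit:
{"fn": "arm_command", "kwargs": {"plan": [{"claw":0,"tx":0.0085,"ty":-0.0244,"tz":0,"ax":0,"ay":0,"az":0},{"claw":0,"tx":0.0085,"ty":-0.0244,"tz":0,"ax":0,"ay":0,"az":0},{"claw":0,"tx":0.0085,"ty":-0.0244,"tz":0,"ax":0,"ay":0,"az":0},{"claw":0.3,"tx":0,"ty":0,"tz":0.04,"ax":0,"ay":0,"az":0},{"claw":0.3,"tx":0,"ty":0,"tz":0.04,"ax":0,"ay":0,"az":0},{"claw":0.3,"tx":0,"ty":0,"tz":0.04,"ax":0,"ay":0,"az":0},{"claw":0.3,"tx":0,"ty":0,"tz":0.03,"ax":0,"ay":0,"az":0},{"claw":0.3,"tx":0,"ty":0,"tz":0.018,"ax":0,"ay":0,"az":0},{"claw":0.3,"tx":0,"ty":0,"tz":0,"ax":0,"ay":0,"az":0},{"claw":0.3,"tx":0,"ty":0,"tz":0,"ax":0,"ay":0,"az":0}]}}

```text
clock: 3.6
tcp_pos: [0.4857, 0.0221, 0.2164]
orientation: [3.14, -0.1, -0.003]
contact_force: [-0.1, 0.3, -0.0]
grip_width: 0.0599
gripper_force: 0.0
```

Run:
```python
from h import *
import go
go.rel(.486,.024,.062,-3.7)
a=snap("side"); b=snap("top")
cv2.imwrite("pics/c1.png",cv2.vconcat([cv2.resize(a[150:270,190:350],(640,480),interpolation=3)])[:,:,::-1])
```

```text
turn [0.  0.1 0. ] shift mm [ 0.2 -1.9 -0.6] rows>= 1.0 | t 3.6 F [-0.1  0.3 -0. ] w 59.9 gz 0.0614
```

View pics/c1.png

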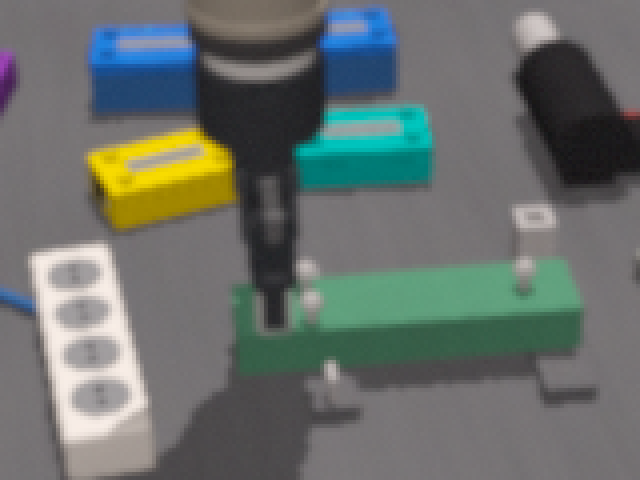

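The crop shows the finger at (272,300), over the near side of the rail end, with the head hidden behind it and the studs clear. I'll close now.

Emit:
{"fn": "arm_command", "kwargs": {"plan": [{"claw":0.3,"tx":0,"ty":-0.0015,"tz":0,"ax":0,"ay":0,"az":0},{"claw":1,"tx":0,"ty":0,"tz":0,"ax":0,"ay":0,"az":0},{"claw":1,"tx":0,"ty":0,"tz":0,"ax":0,"ay":0,"az":0},{"claw":1,"tx":0,"ty":0,"tz":0,"ax":0,"ay":0,"az":0},{"claw":1,"tx":0,"ty":0,"tz":0,"ax":0,"ay":0,"az":0},{"claw":1,"tx":0,"ty":0,"tz":0,"ax":0,"ay":0,"az":0},{"claw":1,"tx":0,"ty":0,"tz":0,"ax":0,"ay":0,"az":0},{"claw":1,"tx":0,"ty":0,"tz":0,"ax":0,"ay":0,"az":0},{"claw":1,"tx":0,"ty":0,"tz":0,"ax":0,"ay":0,"az":0},{"claw":1,"tx":0,"ty":0,"tz":0,"ax":0,"ay":0,"az":0}]}}

```text
clock: 4.53
tcp_pos: [0.4861, 0.0235, 0.2173]
orientation: [3.14, -0.101, 0.001]
contact_force: [-1.4, -0.2, 6.1]
grip_width: 0.0165
gripper_force: 38.8
```

Emit:
{"fn": "arm_command", "kwargs": {"plan": [{"claw":1,"tx":0,"ty":0,"tz":-0.015,"ax":0,"ay":0,"az":0},{"claw":1,"tx":0,"ty":0,"tz":-0.025,"ax":0,"ay":0,"az":0},{"claw":1,"tx":0,"ty":0,"tz":-0.04,"ax":0,"ay":0,"az":0},{"claw":1,"tx":0.0295,"ty":-0.0087,"tz":0,"ax":0,"ay":0,"az":0},{"claw":1,"tx":0.0295,"ty":-0.0087,"tz":0,"ax":0,"ay":0,"az":0},{"claw":1,"tx":0.0295,"ty":-0.0087,"tz":0,"ax":0,"ay":0,"az":0},{"claw":1,"tx":0.0295,"ty":-0.0087,"tz":0,"ax":0,"ay":0,"az":0},{"claw":1,"tx":0.0295,"ty":-0.0087,"tz":0,"ax":0,"ay":0,"az":0},{"claw":1,"tx":0.0295,"ty":-0.0087,"tz":0,"ax":0,"ay":0,"az":0},{"claw":1,"tx":0,"ty":0,"tz":0,"ax":0,"ay":0,"az":0}]}}

```text
clock: 5.37
tcp_pos: [0.6699, 0.0658, 0.2967]
orientation: [-3.138, 0.1, -0.006]
contact_force: [0.1, 0.7, 0.4]
grip_width: 0.0167
gripper_force: 39.1
```

Run:
```python
from h import *
import go
go.rel(.6663,.0647,.0803,-3.7)
a=snap("side"); b=snap("top")
cv2.imwrite("pics/c2.png",cv2.hconcat([cv2.resize(a[130:250,270:380],(440,480),interpolation=3),cv2.resize(b[120:200,250:310],(360,480),interpolation=3)])[:,:,::-1])
```

```text
turn [-0.1 -0.2  0.1] shift mm [-3.5  1.3 61.4] rows>= 2.0 | t 5.37 F [0.1 0.7 0.4] w 16.7 gz 0.1417
```

View pics/c2.png

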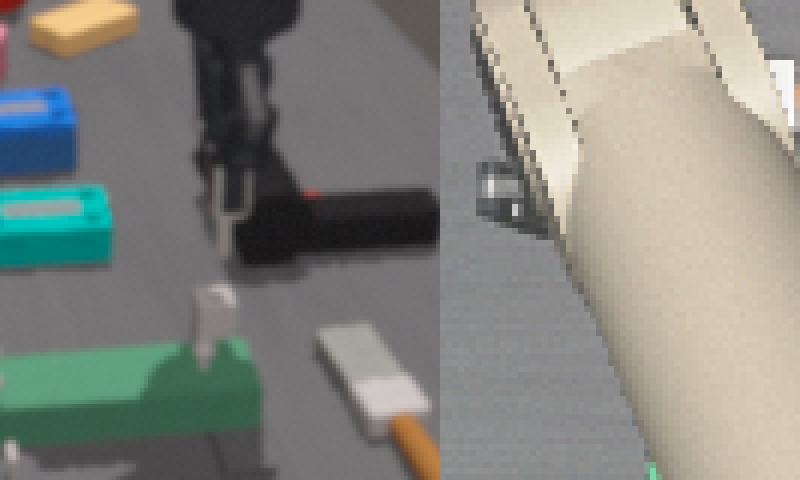

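The side crop shows the shaft tip at (224,250), above the tube mouth at (216,296). I'll let it settle and check the offset against the projection.

Emit:
{"fn": "arm_command", "kwargs": {"plan": [{"claw":1,"tx":0,"ty":0,"tz":0,"ax":0,"ay":0,"az":0},{"claw":1,"tx":0,"ty":0,"tz":0,"ax":0,"ay":0,"az":0},{"claw":1,"tx":0,"ty":0,"tz":0.01,"ax":0,"ay":0,"az":0},{"claw":1,"tx":0,"ty":0,"tz":0,"ax":0,"ay":0,"az":0},{"claw":1,"tx":0,"ty":0,"tz":0,"ax":0,"ay":0,"az":0},{"claw":1,"tx":0,"ty":0,"tz":0,"ax":0,"ay":0,"az":0},{"claw":1,"tx":0,"ty":0,"tz":0,"ax":0,"ay":0,"az":0},{"claw":1,"tx":0,"ty":0,"tz":0,"ax":0,"ay":0,"az":0},{"claw":1,"tx":0,"ty":0,"tz":0,"ax":0,"ay":0,"az":0},{"claw":1,"tx":0,"ty":0,"tz":0,"ax":0,"ay":0,"az":0}]}}

```text
clock: 6.3
tcp_pos: [0.6659, 0.0643, 0.2869]
orientation: [-3.14, 0.1, -0.0]
contact_force: [-0.6, 0.2, -0.9]
grip_width: 0.0165
gripper_force: 39.1
```

Run:
```python
from h import *
import go
go.rel(.6663,.0647,.0803,-3.7)
a=snap("side"); p=np.array(r.get_obs()["tcp_pos"])
cv2.imwrite("pics/c3.png",cv2.resize(a[170:240,290:360],(560,560),interpolation=3)[:,:,::-1])
z=p[2]-.155-.0623+.006
for q in ((p[0],p[1],z),(p[0],p[1],z+.034),(.6663,.0647,.058)): print(np.round((np.array(pix("side",q))-[290,170])*8+4,1))
```

```text
turn [-0. -0.  0.] shift mm [ 0.4 -0.4 51.6] rows>= 2.0 | t 6.3 F [-0.6  0.2 -0.9] w 16.5 gz 0.1319
[269.2 221. ]
[273.9 129.5]
[267.7 266.2]
```

View pics/c3.png

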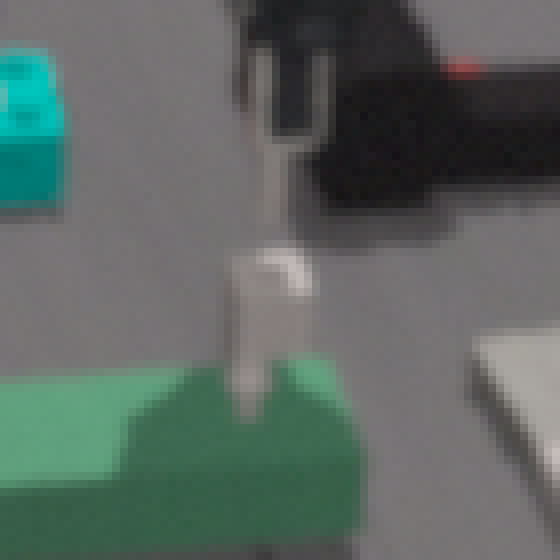

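The shaft at (276,190) is in line with the tube mouth at (275,262), so I'm lowering it.

Emit:
{"fn": "arm_command", "kwargs": {"plan": [{"claw":1,"tx":0.0003,"ty":-0.0003,"tz":0.01,"ax":0,"ay":0,"az":0},{"claw":1,"tx":0,"ty":0,"tz":0.006,"ax":0,"ay":0,"az":0},{"claw":1,"tx":0,"ty":0,"tz":0.006,"ax":0,"ay":0,"az":0},{"claw":1,"tx":0,"ty":0,"tz":0.006,"ax":0,"ay":0,"az":0},{"claw":1,"tx":0,"ty":0,"tz":0.005,"ax":0,"ay":0,"az":0},{"claw":1,"tx":0,"ty":0,"tz":0,"ax":0,"ay":0,"az":0},{"claw":1,"tx":0,"ty":0,"tz":0,"ax":0,"ay":0,"az":0},{"claw":1,"tx":0,"ty":0,"tz":0,"ax":0,"ay":0,"az":0},{"claw":1,"tx":0,"ty":0,"tz":0,"ax":0,"ay":0,"az":0},{"claw":1,"tx":0,"ty":0,"tz":0,"ax":0,"ay":0,"az":0}]}}

```text
clock: 7.18
tcp_pos: [0.6663, 0.0646, 0.2542]
orientation: [-3.14, 0.1, -0.001]
contact_force: [0.4, -0.6, -0.0]
grip_width: 0.0167
gripper_force: 39.1
```

Emit:
{"fn": "arm_command", "kwargs": {"plan": [{"claw":1,"tx":0,"ty":0,"tz":0.006,"ax":0,"ay":0,"az":0},{"claw":1,"tx":0,"ty":0,"tz":0.006,"ax":0,"ay":0,"az":0},{"claw":1,"tx":0,"ty":0,"tz":0.005,"ax":0,"ay":0,"az":0},{"claw":1,"tx":0,"ty":0,"tz":0.001,"ax":0,"ay":0,"az":0},{"claw":1,"tx":0,"ty":0,"tz":0,"ax":0,"ay":0,"az":0},{"claw":1,"tx":0,"ty":0,"tz":0,"ax":0,"ay":0,"az":0},{"claw":1,"tx":0,"ty":0,"tz":0,"ax":0,"ay":0,"az":0},{"claw":0.5,"tx":0,"ty":0,"tz":0,"ax":0,"ay":0,"az":0},{"claw":0.5,"tx":0,"ty":0,"tz":0,"ax":0,"ay":0,"az":0},{"claw":0.5,"tx":0,"ty":0,"tz":0,"ax":0,"ay":0,"az":0}]}}

```text
clock: 8.02
tcp_pos: [0.6662, 0.0646, 0.2355]
orientation: [-3.14, 0.1, -0.0]
contact_force: [0.5, 0.6, -0.4]
grip_width: 0.0427
gripper_force: 0.0
```

```bash
python3 go.py .6663,.0646,.16,-3.7 .511,-.2363,.11,3.7 .511,-.2363,.022,3.7
```

```text
turn [-0. -0.  0.] shift mm [  0.1  -0.  -79.5] rows>= 2.0 | t 8.02 F [ 0.5  0.6 -0.4] w 42.7 gz 0.0805
turn [-0.   0.  -7.4] shift mm [-174.4  290.3   50. ] rows>= 7.0 | t 8.02 F [ 0.5  0.6 -0.4] w 42.7 gz 0.16
turn [-0. -0. -0.] shift mm [ 0. -0. 88.] rows>= 3.0 | t 8.02 F [ 0.5  0.6 -0.4] w 42.7 gz 0.11
```

Emit:
{"fn": "arm_command", "kwargs": {"plan": [{"claw":0.5,"tx":0,"ty":0,"tz":-0.0395,"ax":0,"ay":0,"az":0},{"claw":0.4,"tx":0,"ty":0,"tz":-0.04,"ax":0,"ay":0,"az":0},{"claw":0.1,"tx":0,"ty":0,"tz":0,"ax":0,"ay":0,"az":-3.7},{"claw":0.1,"tx":0,"ty":0,"tz":0,"ax":0,"ay":0,"az":-3.7},{"claw":0.1,"tx":-0.0218,"ty":0.0363,"tz":0,"ax":0,"ay":0,"az":0},{"claw":0.1,"tx":-0.0218,"ty":0.0363,"tz":0,"ax":0,"ay":0,"az":0},{"claw":0.1,"tx":-0.0218,"ty":0.0363,"tz":0,"ax":0,"ay":0,"az":0},{"claw":0.1,"tx":-0.0218,"ty":0.0363,"tz":0,"ax":0,"ay":0,"az":0},{"claw":0.1,"tx":-0.0218,"ty":0.0363,"tz":0,"ax":0,"ay":0,"az":0},{"claw":0.1,"tx":-0.0218,"ty":0.0363,"tz":0,"ax":0,"ay":0,"az":0}]}}

```text
clock: 8.85
tcp_pos: [0.5505, -0.1593, 0.3153]
orientation: [3.14, 0.103, 0.001]
contact_force: [1.2, -0.5, -0.4]
grip_width: 0.0771
gripper_force: 0.0
```

Emit:
{"fn": "arm_command", "kwargs": {"plan": [{"claw":0.1,"tx":-0.0218,"ty":0.0363,"tz":0,"ax":0,"ay":0,"az":0},{"claw":0.1,"tx":-0.0218,"ty":0.0363,"tz":0,"ax":0,"ay":0,"az":0},{"claw":0.1,"tx":0,"ty":0,"tz":0.04,"ax":0,"ay":0,"az":0},{"claw":0.1,"tx":0,"ty":0,"tz":0.04,"ax":0,"ay":0,"az":0},{"claw":0.1,"tx":0,"ty":0,"tz":0.03,"ax":0,"ay":0,"az":0},{"claw":0.1,"tx":0,"ty":0,"tz":0,"ax":0,"ay":0,"az":0},{"claw":0.1,"tx":0,"ty":0,"tz":0,"ax":0,"ay":0,"az":0},{"claw":0.1,"tx":0,"ty":0,"tz":0,"ax":0,"ay":0,"az":0},{"claw":0.1,"tx":0,"ty":0,"tz":0,"ax":0,"ay":0,"az":0},{"claw":0.1,"tx":0,"ty":0,"tz":0,"ax":0,"ay":0,"az":0}]}}

```text
clock: 9.68
tcp_pos: [0.5146, -0.2319, 0.2073]
orientation: [3.138, 0.103, 0.006]
contact_force: [-0.3, 0.3, 0.6]
grip_width: 0.0769
gripper_force: 0.0
```

Run:
```python
from fit import *
import go
go.rel(.511,-.2363,.0145,3.7)
a=snap("side","side1.png")
p,c=fit(a,"side","skid",(.5775,.0146,-.066)); print(p,c)
m=a[190:250,240:350]; cv2.imwrite("pics/c4.png",cv2.hconcat([cv2.resize(a[180:220,300:350],(400,320),interpolation=3),cv2.resize(a[260:340,230:330],(400,320),interpolation=3)])[:,:,::-1])
```

```text
turn [ 0.1 -0.2  0.1] shift mm [-3.9  4.2 37.8] rows>= 1.0 | t 9.68 F [-0.3  0.3  0.6] w 76.9 gz 0.0523
[ 0.66948747  0.07719279 -1.84694626] 0.5650823978982565
```

View pics/c4.png

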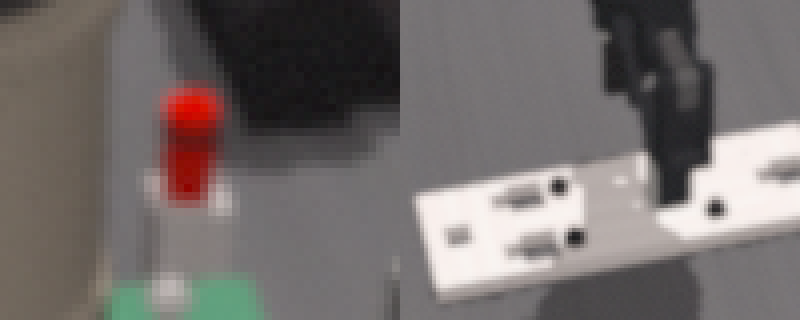

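The pin is parked with its head on the tube at (190,150), and the finger is over the plate's middle. I'm lowering now.

Emit:
{"fn": "arm_command", "kwargs": {"plan": [{"claw":0.1,"tx":0,"ty":0,"tz":0.02,"ax":0,"ay":0,"az":0},{"claw":0.1,"tx":0,"ty":0,"tz":0.01,"ax":0,"ay":0,"az":0},{"claw":0.1,"tx":0,"ty":0,"tz":0.006,"ax":0,"ay":0,"az":0},{"claw":0.1,"tx":0,"ty":0,"tz":0,"ax":0,"ay":0,"az":0},{"claw":0.1,"tx":0,"ty":0,"tz":0,"ax":0,"ay":0,"az":0},{"claw":0.1,"tx":0,"ty":0,"tz":0,"ax":0,"ay":0,"az":0},{"claw":0.1,"tx":0,"ty":0,"tz":0,"ax":0,"ay":0,"az":0},{"claw":0.1,"tx":0,"ty":0,"tz":0,"ax":0,"ay":0,"az":0},{"claw":0.1,"tx":0,"ty":0,"tz":0,"ax":0,"ay":0,"az":0},{"claw":0.1,"tx":0,"ty":0,"tz":0,"ax":0,"ay":0,"az":0}]}}

```text
clock: 10.57
tcp_pos: [0.5136, -0.2318, 0.1695]
orientation: [3.14, 0.102, 0.001]
contact_force: [-0.0, 0.4, 0.2]
grip_width: 0.0769
gripper_force: 0.0
```

```bash
python3 go.py .511,-.2363,.0134,3.7
```

```text
turn [ 0. -0.  0.] shift mm [-2.9  4.3  1.1] rows>= 1.0 | t 10.57 F [-0.   0.4  0.2] w 76.9 gz 0.0145
```

Emit:
{"fn": "arm_command", "kwargs": {"plan": [{"claw":0.1,"tx":-0.0029,"ty":0.0043,"tz":0.001,"ax":0,"ay":0,"az":0},{"claw":0.1,"tx":0,"ty":0,"tz":0,"ax":0,"ay":0,"az":0},{"claw":0.1,"tx":0,"ty":0,"tz":0,"ax":0,"ay":0,"az":0},{"claw":0.6,"tx":0,"ty":0,"tz":0,"ax":0,"ay":0,"az":0},{"claw":0.6,"tx":0,"ty":0,"tz":0,"ax":0,"ay":0,"az":0},{"claw":0.6,"tx":0,"ty":0,"tz":0,"ax":0,"ay":0,"az":0},{"claw":0.6,"tx":0,"ty":0,"tz":0,"ax":0,"ay":0,"az":0},{"claw":0.6,"tx":0,"ty":0,"tz":0,"ax":0,"ay":0,"az":0},{"claw":0.6,"tx":0,"ty":0,"tz":0,"ax":0,"ay":0,"az":0},{"claw":0.6,"tx":0,"ty":0,"tz":0,"ax":0,"ay":0,"az":0}], "squeeze": 60}}

```text
clock: 11.4
tcp_pos: [0.511, -0.2363, 0.1687]
orientation: [3.14, 0.102, 0.0]
contact_force: [-1.5, 0.3, 4.8]
grip_width: 0.06
gripper_force: 65.2
```

Emit:
{"fn": "arm_command", "kwargs": {"plan": [{"claw":0.6,"tx":0,"ty":0,"tz":-0.01,"ax":0,"ay":0,"az":0},{"claw":0.6,"tx":0,"ty":0,"tz":-0.03,"ax":0,"ay":0,"az":0},{"claw":0.6,"tx":0,"ty":0,"tz":-0.04,"ax":0,"ay":0,"az":0},{"claw":0.6,"tx":0,"ty":0,"tz":-0.04,"ax":0,"ay":0,"az":0},{"claw":0.6,"tx":0,"ty":0,"tz":0,"ax":0,"ay":0,"az":0},{"claw":0.6,"tx":0,"ty":0,"tz":0,"ax":0,"ay":0,"az":0},{"claw":0.6,"tx":0,"ty":0,"tz":0,"ax":0,"ay":0,"az":0},{"claw":0.6,"tx":0,"ty":0,"tz":0,"ax":0,"ay":0,"az":0},{"claw":0.6,"tx":0,"ty":0,"tz":0,"ax":0,"ay":0,"az":0},{"claw":0.6,"tx":0,"ty":0,"tz":0,"ax":0,"ay":0,"az":0}]}}

```text
clock: 12.23
tcp_pos: [0.5104, -0.236, 0.2867]
orientation: [-3.139, -0.103, 0.004]
contact_force: [0.2, -0.6, -3.3]
grip_width: 0.0601
gripper_force: 66.9
```

Run:
```python
from fit import *
o=r.get_obs(); gz=o["tcp_pos"][2]-.155
a=snap("side","side2.png"); b=snap("top","top2.png")
z=.120
for n,i in(("side",a),("top",b)): print(n,fit(i,n,"plate",(.511,-.236,.065),z))
cv2.imwrite("pics/c5.png",cv2.hconcat([cv2.resize(a[210:330,230:350],(400,400),interpolation=3),cv2.resize(b[160:260,340:440],(400,400),interpolation=3)])[:,:,::-1])
import go; go.rel(.5656,.0191,.13,-3.7)
```

```text
side (array([ 0.40564884, -0.24639198,  0.07139722]), np.float64(0.3411261229398034))
top (array([ 0.50635869, -0.23411269,  0.08418997]), np.float64(1.5822249093107619))
turn [-0.   0.1  7.4] shift mm [  38.3 -258.2    2.2] rows>= 7.0 | t 12.33 F [ 0.   0.3 -4.2] w 60.2 gz 0.1322
```

View pics/c5.png

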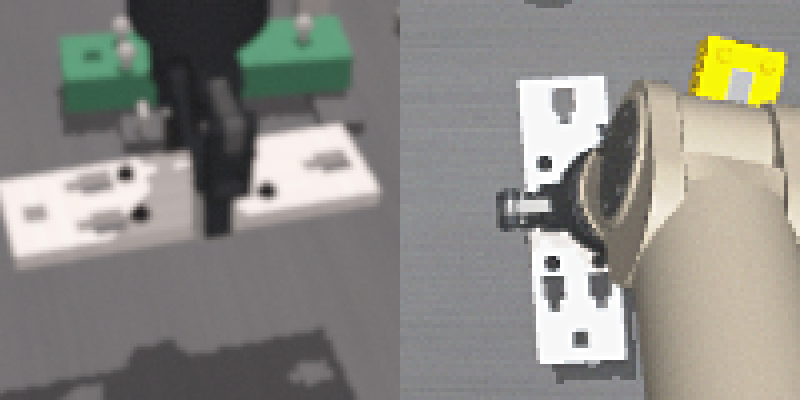

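The plate is held level and its keyholes and lugs are visible. I'll refine the skid from the stud blobs in the first pictures.

```bash
python3 - <<'E'
from fit import *
p=(.5781,.0187,np.radians(-3.7))
for n in("top","side"):
    im=cv2.imread(f"pics/{n}0.png").astype(float); res=[]
    for s in((-.068,-.017),(-.068,.017),(.068,0)):
        q=proj(n,[(*s,.055)],p)[0]; u0,v0=np.round(q).astype(int)-7
        c=im[v0:v0+15,u0:u0+15]; w=np.clip(c.min(2)-125,0,None)  # grey-white: min channel high
        v,u=np.mgrid[:15,:15]; 
        if n=="side": w[11:]=0
        g=np.array([(w*u).sum()/w.sum()+u0,(w*v).sum()/w.sum()+v0])
        a=onz(n,*g,.055)-onz(n,*q,.055); res.append(np.r_[g-q,a[:2]*1e3])
    print(n,np.round(res,1))
E
python3 go.py .5641,.0192,.132,-3.7
```

```text
top [[ 1.1  0.  -0.1 -3.4]
 [-2.4 -0.4  1.3  7.3]
 [-0.3  0.1 -0.2  1.1]]
side [[-0.3 -1.7  0.4  7.4]
 [ 0.3  0.8  0.1 -3.7]
 [ 0.2  0.7 -0.4 -3.1]]
turn [-0.   0.1  7.4] shift mm [ 3.680e+01 -2.582e+02  2.000e-01] rows>= 7.0 | t 12.33 F [ 0.   0.3 -4.2] w 60.2 gz 0.1322
```

Emit:
{"fn": "arm_command", "kwargs": {"plan": [{"claw":0.6,"tx":0,"ty":0,"tz":0,"ax":0,"ay":0,"az":3.7},{"claw":0.6,"tx":0,"ty":0,"tz":0,"ax":0,"ay":0,"az":3.7},{"claw":0.6,"tx":0.0046,"ty":-0.0323,"tz":0,"ax":0,"ay":0,"az":0},{"claw":0.6,"tx":0.0046,"ty":-0.0323,"tz":0,"ax":0,"ay":0,"az":0},{"claw":0.6,"tx":0.0046,"ty":-0.0323,"tz":0,"ax":0,"ay":0,"az":0},{"claw":0.6,"tx":0.0046,"ty":-0.0323,"tz":0,"ax":0,"ay":0,"az":0},{"claw":0.6,"tx":0.0046,"ty":-0.0323,"tz":0,"ax":0,"ay":0,"az":0},{"claw":0.6,"tx":0.0046,"ty":-0.0323,"tz":0,"ax":0,"ay":0,"az":0},{"claw":0.6,"tx":0.0046,"ty":-0.0323,"tz":0,"ax":0,"ay":0,"az":0},{"claw":0.6,"tx":0.0046,"ty":-0.0323,"tz":0,"ax":0,"ay":0,"az":0}]}}

```text
clock: 13.17
tcp_pos: [0.5642, 0.0209, 0.2879]
orientation: [3.14, -0.1, -0.001]
contact_force: [1.4, -0.6, -3.0]
grip_width: 0.0603
gripper_force: 66.9
```

Emit:
{"fn": "arm_command", "kwargs": {"plan": [{"claw":0.6,"tx":0,"ty":0,"tz":0.02,"ax":0,"ay":0,"az":0},{"claw":0.6,"tx":0,"ty":0,"tz":0.02,"ax":0,"ay":0,"az":0},{"claw":0.6,"tx":0,"ty":0,"tz":0.01,"ax":0,"ay":0,"az":0},{"claw":0.6,"tx":0,"ty":0,"tz":0,"ax":0,"ay":0,"az":0},{"claw":0.6,"tx":0,"ty":0,"tz":0,"ax":0,"ay":0,"az":0},{"claw":0.6,"tx":0,"ty":0,"tz":0,"ax":0,"ay":0,"az":0},{"claw":0.6,"tx":0,"ty":0,"tz":0,"ax":0,"ay":0,"az":0},{"claw":0.6,"tx":0,"ty":0,"tz":0,"ax":0,"ay":0,"az":0},{"claw":0.6,"tx":0,"ty":0,"tz":0,"ax":0,"ay":0,"az":0},{"claw":0.6,"tx":0,"ty":0,"tz":0,"ax":0,"ay":0,"az":0}]}}

```text
clock: 14.0
tcp_pos: [0.5643, 0.0191, 0.2387]
orientation: [-3.14, 0.101, -0.001]
contact_force: [0.4, 0.1, -3.3]
grip_width: 0.0602
gripper_force: 66.8
```

```bash
python3 go.py .5641,.0193,.0537,-3.7
```

```text
turn [-0.  -0.1  0. ] shift mm [-0.2 -0.2 30. ] rows>= 1.0 | t 14.0 F [ 0.4  0.1 -3.3] w 60.2 gz 0.0837
```

Emit:
{"fn": "arm_command", "kwargs": {"plan": [{"claw":0.6,"tx":-0.0002,"ty":-0.0002,"tz":0.008,"ax":0,"ay":0,"az":0},{"claw":0.6,"tx":0,"ty":0,"tz":0.004,"ax":0,"ay":0,"az":0},{"claw":0.6,"tx":0,"ty":0,"tz":0.003,"ax":0,"ay":0,"az":0},{"claw":0.6,"tx":0,"ty":0,"tz":0.003,"ax":0,"ay":0,"az":0},{"claw":0.6,"tx":0,"ty":0,"tz":0,"ax":0,"ay":0,"az":0},{"claw":0.6,"tx":0,"ty":0,"tz":0,"ax":0,"ay":0,"az":0},{"claw":0.6,"tx":0,"ty":0,"tz":0,"ax":0,"ay":0,"az":0},{"claw":0.6,"tx":0,"ty":0,"tz":0,"ax":0,"ay":0,"az":0},{"claw":0.6,"tx":0,"ty":0,"tz":0,"ax":0,"ay":0,"az":0},{"claw":0.6,"tx":0,"ty":0,"tz":0,"ax":0,"ay":0,"az":0}]}}

```text
clock: 14.83
tcp_pos: [0.5641, 0.0195, 0.2204]
orientation: [-3.14, 0.1, -0.001]
contact_force: [-0.7, -0.4, -3.7]
grip_width: 0.0604
gripper_force: 66.9
```

No contact, with the underside at 51.7 mm, so the stud cones are already in the entries. Lowering to about 41 mm.

Emit:
{"fn": "arm_command", "kwargs": {"plan": [{"claw":0.6,"tx":0,"ty":0,"tz":0.003,"ax":0,"ay":0,"az":0},{"claw":0.6,"tx":0,"ty":0,"tz":0.003,"ax":0,"ay":0,"az":0},{"claw":0.6,"tx":0,"ty":0,"tz":0.003,"ax":0,"ay":0,"az":0},{"claw":0.6,"tx":0,"ty":0,"tz":0.002,"ax":0,"ay":0,"az":0},{"claw":0.6,"tx":0,"ty":0,"tz":0,"ax":0,"ay":0,"az":0},{"claw":0.6,"tx":0,"ty":0,"tz":0,"ax":0,"ay":0,"az":0},{"claw":0.6,"tx":0,"ty":0,"tz":0,"ax":0,"ay":0,"az":0},{"claw":0.6,"tx":0,"ty":0,"tz":0,"ax":0,"ay":0,"az":0},{"claw":0.6,"tx":0,"ty":0,"tz":0,"ax":0,"ay":0,"az":0},{"claw":0.6,"tx":0,"ty":0,"tz":0,"ax":0,"ay":0,"az":0}]}}

```text
clock: 15.67
tcp_pos: [0.564, 0.0195, 0.2092]
orientation: [3.14, -0.1, 0.0]
contact_force: [0.5, 0.2, -2.8]
grip_width: 0.0603
gripper_force: 66.9
```

Emit:
{"fn": "arm_command", "kwargs": {"plan": [{"claw":0.6,"tx":0.003,"ty":0,"tz":0.0003,"ax":0,"ay":0,"az":0},{"claw":0.6,"tx":0.003,"ty":0,"tz":0,"ax":0,"ay":0,"az":0},{"claw":0.6,"tx":0.003,"ty":0,"tz":0,"ax":0,"ay":0,"az":0},{"claw":0.6,"tx":0.003,"ty":0,"tz":0,"ax":0,"ay":0,"az":0},{"claw":0.6,"tx":0.002,"ty":0,"tz":0,"ax":0,"ay":0,"az":0},{"claw":0.6,"tx":0.001,"ty":0,"tz":0,"ax":0,"ay":0,"az":0},{"claw":0.6,"tx":0,"ty":0,"tz":0,"ax":0,"ay":0,"az":0},{"claw":0.6,"tx":0,"ty":0,"tz":0,"ax":0,"ay":0,"az":0},{"claw":0.6,"tx":0,"ty":0,"tz":0,"ax":0,"ay":0,"az":0},{"claw":0.6,"tx":0,"ty":0,"tz":0,"ax":0,"ay":0,"az":0}]}}

```text
clock: 16.5
tcp_pos: [0.5788, 0.0185, 0.2088]
orientation: [3.14, -0.1, -0.0]
contact_force: [-0.7, 0.8, -2.9]
grip_width: 0.0602
gripper_force: 66.9
```

Emit:
{"fn": "arm_command", "kwargs": {"plan": [{"claw":0.6,"tx":0.001,"ty":0,"tz":0,"ax":0,"ay":0,"az":0},{"claw":0.6,"tx":0.0005,"ty":0,"tz":0,"ax":0,"ay":0,"az":0},{"claw":0.6,"tx":0.0005,"ty":0,"tz":0,"ax":0,"ay":0,"az":0},{"claw":0.6,"tx":0,"ty":0,"tz":0,"ax":0,"ay":0,"az":0},{"claw":0.6,"tx":0,"ty":0,"tz":0,"ax":0,"ay":0,"az":0},{"claw":0.6,"tx":0,"ty":0,"tz":0,"ax":0,"ay":0,"az":0},{"claw":0.6,"tx":0,"ty":0,"tz":0,"ax":0,"ay":0,"az":0},{"claw":0.6,"tx":0,"ty":0,"tz":0,"ax":0,"ay":0,"az":0},{"claw":0.6,"tx":0,"ty":0,"tz":0,"ax":0,"ay":0,"az":0},{"claw":0.6,"tx":0,"ty":0,"tz":0,"ax":0,"ay":0,"az":0}]}}

```text
clock: 17.33
tcp_pos: [0.5795, 0.0186, 0.2087]
orientation: [3.139, -0.1, -0.006]
contact_force: [-6.4, -0.8, 2.6]
grip_width: 0.0601
gripper_force: 67.6
```

Emit:
{"fn": "arm_command", "kwargs": {"plan": [{"claw":0.15,"tx":0,"ty":0,"tz":0,"ax":0,"ay":0,"az":0},{"claw":0.15,"tx":0,"ty":0,"tz":0,"ax":0,"ay":0,"az":0},{"claw":0.15,"tx":0,"ty":0,"tz":0,"ax":0,"ay":0,"az":0},{"claw":0.15,"tx":0,"ty":0,"tz":0,"ax":0,"ay":0,"az":0},{"claw":0.15,"tx":0,"ty":0,"tz":-0.03,"ax":0,"ay":0,"az":0},{"claw":0.4,"tx":0,"ty":0,"tz":-0.04,"ax":0,"ay":0,"az":0},{"claw":0.4,"tx":0,"ty":0,"tz":-0.04,"ax":0,"ay":0,"az":0},{"claw":0.4,"tx":0.028,"ty":-0.017,"tz":0,"ax":0,"ay":0,"az":0},{"claw":0.4,"tx":0.028,"ty":-0.017,"tz":0,"ax":0,"ay":0,"az":0},{"claw":0.4,"tx":0.028,"ty":-0.017,"tz":0,"ax":0,"ay":0,"az":0}]}}

```text
clock: 18.17
tcp_pos: [0.6695, 0.0639, 0.321]
orientation: [3.14, -0.102, 0.006]
contact_force: [0.5, -0.2, -0.6]
grip_width: 0.0514
gripper_force: 0.0
```

Emit:
{"fn": "arm_command", "kwargs": {"plan": [{"claw":0.4,"tx":0,"ty":0,"tz":0,"ax":0,"ay":0,"az":0},{"claw":0.4,"tx":0,"ty":0,"tz":0,"ax":0,"ay":0,"az":0},{"claw":0.4,"tx":0,"ty":0,"tz":0,"ax":0,"ay":0,"az":0},{"claw":0.4,"tx":0,"ty":0,"tz":0,"ax":0,"ay":0,"az":0},{"claw":0.4,"tx":0,"ty":0,"tz":0,"ax":0,"ay":0,"az":0},{"claw":0.4,"tx":0,"ty":0,"tz":0,"ax":0,"ay":0,"az":0},{"claw":0.4,"tx":0,"ty":0,"tz":0,"ax":0,"ay":0,"az":0},{"claw":0.4,"tx":0,"ty":0,"tz":0,"ax":0,"ay":0,"az":0},{"claw":0.4,"tx":0,"ty":0,"tz":0,"ax":0,"ay":0,"az":0},{"claw":0.4,"tx":0,"ty":0,"tz":0,"ax":0,"ay":0,"az":0}]}}

```text
clock: 19.0
tcp_pos: [0.668, 0.0639, 0.319]
orientation: [3.14, -0.1, 0.0]
contact_force: [0.3, 0.9, -0.5]
grip_width: 0.0511
gripper_force: 0.0
```

Run:
```python
from fit import *
import go
go.rel(.6663,.0646,.0795,-3.7)
a=snap("side","side3.png"); b=snap("top","top3.png")
cv2.imwrite("pics/c6.png",cv2.hconcat([cv2.resize(a[180:260,230:350],(600,400),interpolation=3),cv2.resize(b[150:250,265:315],(200,400),interpolation=3)])[:,:,::-1])
```

```text
turn [ 0. -0.  0.] shift mm [-1.7 -0.6 84.5] rows>= 3.0 | t 19.0 F [ 0.3  0.9 -0.5] w 51.1 gz 0.164
```

View pics/c6.png

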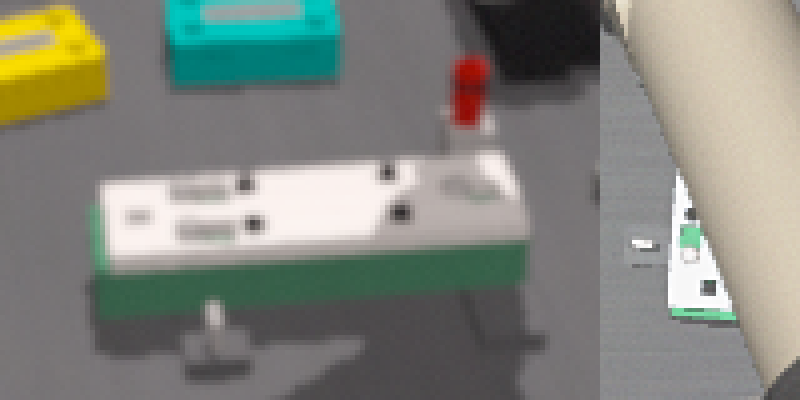

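The plate lies flat on the rail with about 7 mm of green showing at the low-x end, as it should. Now the pin again.

Emit:
{"fn": "arm_command", "kwargs": {"plan": [{"claw":0.4,"tx":-0.0017,"ty":-0.0006,"tz":0.03,"ax":0,"ay":0,"az":0},{"claw":0.4,"tx":0,"ty":0,"tz":0.03,"ax":0,"ay":0,"az":0},{"claw":0.4,"tx":0,"ty":0,"tz":0.015,"ax":0,"ay":0,"az":0},{"claw":0.4,"tx":0,"ty":0,"tz":0.009,"ax":0,"ay":0,"az":0},{"claw":0.4,"tx":0,"ty":0,"tz":0,"ax":0,"ay":0,"az":0},{"claw":0.4,"tx":0,"ty":0,"tz":0,"ax":0,"ay":0,"az":0},{"claw":0.4,"tx":0,"ty":0,"tz":0,"ax":0,"ay":0,"az":0},{"claw":0.4,"tx":0,"ty":0,"tz":0,"ax":0,"ay":0,"az":0},{"claw":0.4,"tx":0,"ty":0,"tz":0,"ax":0,"ay":0,"az":0},{"claw":0.4,"tx":0,"ty":0,"tz":0,"ax":0,"ay":0,"az":0}], "squeeze": 40}}

```text
clock: 19.93
tcp_pos: [0.6667, 0.0647, 0.2359]
orientation: [-3.14, 0.1, -0.002]
contact_force: [0.1, 0.2, 0.3]
grip_width: 0.0512
gripper_force: 0.0
```

Emit:
{"fn": "arm_command", "kwargs": {"plan": [{"claw":1,"tx":0,"ty":0,"tz":0,"ax":0,"ay":0,"az":0},{"claw":1,"tx":0,"ty":0,"tz":0,"ax":0,"ay":0,"az":0},{"claw":1,"tx":0,"ty":0,"tz":0,"ax":0,"ay":0,"az":0},{"claw":1,"tx":0,"ty":0,"tz":0,"ax":0,"ay":0,"az":0},{"claw":1,"tx":0,"ty":0,"tz":0,"ax":0,"ay":0,"az":0},{"claw":1,"tx":0,"ty":0,"tz":0,"ax":0,"ay":0,"az":0},{"claw":1,"tx":0,"ty":0,"tz":-0.01,"ax":0,"ay":0,"az":0},{"claw":1,"tx":0,"ty":0,"tz":-0.02,"ax":0,"ay":0,"az":0},{"claw":1,"tx":0,"ty":0,"tz":-0.03,"ax":0,"ay":0,"az":0},{"claw":1,"tx":0,"ty":0,"tz":0,"ax":0,"ay":0,"az":0}]}}

```text
clock: 20.77
tcp_pos: [0.6683, 0.0652, 0.301]
orientation: [-3.138, 0.101, -0.013]
contact_force: [1.9, 1.0, 1.5]
grip_width: 0.0169
gripper_force: 39.2
```

```bash
python3 go.py .4869,.0246,.13,-3.7
```

```text
turn [-0.1 -0.5  0. ] shift mm [-178.4   52.2   16. ] rows>= 5.0 | t 20.77 F [1.9 1.  1.5] w 16.9 gz 0.146
```

Emit:
{"fn": "arm_command", "kwargs": {"plan": [{"claw":1,"tx":-0.0295,"ty":0.0087,"tz":0,"ax":0,"ay":0,"az":0},{"claw":1,"tx":-0.0295,"ty":0.0087,"tz":0,"ax":0,"ay":0,"az":0},{"claw":1,"tx":-0.0295,"ty":0.0087,"tz":0,"ax":0,"ay":0,"az":0},{"claw":1,"tx":-0.0295,"ty":0.0087,"tz":0,"ax":0,"ay":0,"az":0},{"claw":1,"tx":-0.0295,"ty":0.0087,"tz":0,"ax":0,"ay":0,"az":0},{"claw":1,"tx":-0.0295,"ty":0.0087,"tz":0,"ax":0,"ay":0,"az":0},{"claw":1,"tx":0,"ty":0,"tz":0.01,"ax":0,"ay":0,"az":0},{"claw":1,"tx":0,"ty":0,"tz":0,"ax":0,"ay":0,"az":0},{"claw":1,"tx":0,"ty":0,"tz":0,"ax":0,"ay":0,"az":0},{"claw":1,"tx":0,"ty":0,"tz":0,"ax":0,"ay":0,"az":0}]}}

```text
clock: 21.6
tcp_pos: [0.4877, 0.0243, 0.2854]
orientation: [-3.139, 0.1, -0.003]
contact_force: [0.2, 0.6, -0.8]
grip_width: 0.0167
gripper_force: 39.2
```

Emit:
{"fn": "arm_command", "kwargs": {"plan": [{"claw":1,"tx":0,"ty":0,"tz":0,"ax":0,"ay":0,"az":0},{"claw":1,"tx":0,"ty":0,"tz":0,"ax":0,"ay":0,"az":0},{"claw":1,"tx":0,"ty":0,"tz":0,"ax":0,"ay":0,"az":0},{"claw":1,"tx":0,"ty":0,"tz":0,"ax":0,"ay":0,"az":0},{"claw":1,"tx":0,"ty":0,"tz":0,"ax":0,"ay":0,"az":0},{"claw":1,"tx":0,"ty":0,"tz":0,"ax":0,"ay":0,"az":0},{"claw":1,"tx":0,"ty":0,"tz":0,"ax":0,"ay":0,"az":0},{"claw":1,"tx":0,"ty":0,"tz":0,"ax":0,"ay":0,"az":0},{"claw":1,"tx":0,"ty":0,"tz":0,"ax":0,"ay":0,"az":0},{"claw":1,"tx":0,"ty":0,"tz":0,"ax":0,"ay":0,"az":0}]}}

```text
clock: 22.43
tcp_pos: [0.4864, 0.0239, 0.2849]
orientation: [3.14, -0.1, 0.0]
contact_force: [-0.3, 0.1, 0.3]
grip_width: 0.0165
gripper_force: 39.2
```

```bash
python3 go.py .4868,.0243,.13,-3.7
```

```text
turn [ 0. -0.  0.] shift mm [ 0.4 -0.5 -0.1] rows>= 1.0 | t 22.43 F [-0.3  0.1  0.3] w 16.5 gz 0.1299
```

Emit:
{"fn": "arm_command", "kwargs": {"plan": [{"claw":1,"tx":0.0004,"ty":-0.0004,"tz":0.01,"ax":0,"ay":0,"az":0},{"claw":1,"tx":0,"ty":0,"tz":0.008,"ax":0,"ay":0,"az":0},{"claw":1,"tx":0,"ty":0,"tz":0.003,"ax":0,"ay":0,"az":0},{"claw":1,"tx":0,"ty":0,"tz":0.003,"ax":0,"ay":0,"az":0},{"claw":1,"tx":0,"ty":0,"tz":0.003,"ax":0,"ay":0,"az":0},{"claw":1,"tx":0,"ty":0,"tz":0,"ax":0,"ay":0,"az":0},{"claw":1,"tx":0,"ty":0,"tz":0,"ax":0,"ay":0,"az":0},{"claw":1,"tx":0,"ty":0,"tz":0,"ax":0,"ay":0,"az":0},{"claw":1,"tx":0,"ty":0,"tz":0,"ax":0,"ay":0,"az":0},{"claw":1,"tx":0,"ty":0,"tz":0,"ax":0,"ay":0,"az":0}]}}

```text
clock: 23.27
tcp_pos: [0.4869, 0.0243, 0.2582]
orientation: [-3.14, 0.1, -0.001]
contact_force: [1.4, 1.2, -0.6]
grip_width: 0.0168
gripper_force: 39.2
```

Going in freely, with the tip at about 46 mm. Continuing to about 17.5 mm before release.

Emit:
{"fn": "arm_command", "kwargs": {"plan": [{"claw":1,"tx":0,"ty":0,"tz":0.005,"ax":0,"ay":0,"az":0},{"claw":1,"tx":0,"ty":0,"tz":0.005,"ax":0,"ay":0,"az":0},{"claw":1,"tx":0,"ty":0,"tz":0.004,"ax":0,"ay":0,"az":0},{"claw":1,"tx":0,"ty":0,"tz":0,"ax":0,"ay":0,"az":0},{"claw":1,"tx":0,"ty":0,"tz":0,"ax":0,"ay":0,"az":0},{"claw":1,"tx":0,"ty":0,"tz":0,"ax":0,"ay":0,"az":0},{"claw":1,"tx":0,"ty":0,"tz":0,"ax":0,"ay":0,"az":0},{"claw":1,"tx":0,"ty":0,"tz":0,"ax":0,"ay":0,"az":0},{"claw":1,"tx":0,"ty":0,"tz":0,"ax":0,"ay":0,"az":0},{"claw":1,"tx":0,"ty":0,"tz":0,"ax":0,"ay":0,"az":0}]}}

```text
clock: 24.1
tcp_pos: [0.4869, 0.0242, 0.244]
orientation: [-3.14, 0.1, -0.0]
contact_force: [-0.3, -0.6, -1.2]
grip_width: 0.0166
gripper_force: 39.2
```

Emit:
{"fn": "arm_command", "kwargs": {"plan": [{"claw":1,"tx":0,"ty":0,"tz":0.005,"ax":0,"ay":0,"az":0},{"claw":1,"tx":0,"ty":0,"tz":0.005,"ax":0,"ay":0,"az":0},{"claw":1,"tx":0,"ty":0,"tz":0.004,"ax":0,"ay":0,"az":0},{"claw":1,"tx":0,"ty":0,"tz":0,"ax":0,"ay":0,"az":0},{"claw":1,"tx":0,"ty":0,"tz":0,"ax":0,"ay":0,"az":0},{"claw":1,"tx":0,"ty":0,"tz":0,"ax":0,"ay":0,"az":0},{"claw":0.5,"tx":0,"ty":0,"tz":0,"ax":0,"ay":0,"az":0},{"claw":0.5,"tx":0,"ty":0,"tz":0,"ax":0,"ay":0,"az":0},{"claw":0.5,"tx":0,"ty":0,"tz":0,"ax":0,"ay":0,"az":0},{"claw":0.5,"tx":0,"ty":0,"tz":0,"ax":0,"ay":0,"az":0}]}}

```text
clock: 24.93
tcp_pos: [0.4869, 0.0243, 0.2301]
orientation: [-3.14, 0.1, -0.001]
contact_force: [-0.7, -0.5, 0.5]
grip_width: 0.0424
gripper_force: 0.0
```

Emit:
{"fn": "arm_command", "kwargs": {"plan": [{"claw":0.5,"tx":0,"ty":0,"tz":-0.02,"ax":0,"ay":0,"az":0},{"claw":0.5,"tx":0,"ty":0,"tz":-0.04,"ax":0,"ay":0,"az":0},{"claw":0.1,"tx":0,"ty":0,"tz":-0.04,"ax":0,"ay":0,"az":0},{"claw":0.1,"tx":0,"ty":-0.04,"tz":0,"ax":0,"ay":0,"az":0},{"claw":0.1,"tx":0,"ty":-0.04,"tz":0,"ax":0,"ay":0,"az":0},{"claw":0.1,"tx":0,"ty":-0.04,"tz":0,"ax":0,"ay":0,"az":0},{"claw":0.1,"tx":0,"ty":-0.04,"tz":0,"ax":0,"ay":0,"az":0},{"claw":0.1,"tx":0,"ty":-0.04,"tz":0,"ax":0,"ay":0,"az":0},{"claw":0.1,"tx":0,"ty":-0.04,"tz":0,"ax":0,"ay":0,"az":0},{"claw":0.1,"tx":0,"ty":-0.04,"tz":0,"ax":0,"ay":0,"az":0}]}}

```text
clock: 25.77
tcp_pos: [0.5045, 0.3055, 0.33]
orientation: [3.14, -0.101, 0.0]
contact_force: [0.9, -0.6, -0.3]
grip_width: 0.0766
gripper_force: 0.0
```

```bash
cat > see.py <<'E'
from fit import *
# refit everything still on the bench + docked plate
import sys
I=dict(dA=("deep",(.59,.397,-.038),0),dB=("deep",(.449,.40,-.14),0),
 fA=("flat",(.4357,-.3957,-.068),0),fB=("flat",(.561,-.405,-.24),0),fC=("flat",(.44,.24,.25),0),plate=("plate",(.578,.0187,-.065),.04))
def see(names,f=None):
    for n in("top","side"):
        im=snap(n,f and n+f)
        for k in names:
            kd,p0,z=I[k]
            try: p,c=fit(im,n,kd,p0,z); print(n,k,np.round(p*[1e3,1e3,57.3],1),round(c,3))
            except Exception as e: print(n,k,"none",e)
if __name__=="__main__": see(sys.argv[2:],sys.argv[1])
E
python3 see.py 4.png dA dB fA fB fC plate; python3 go.py .4479,.401,.14,-8 .5904,.3968,.14,-2.2
python3 -c "
import cv2
a=cv2.imread('pics/side4.png');cv2.imwrite('pics/c7.png',cv2.resize(a[130:270,170:370],(800,560),interpolation=3))"
```

```text
top dA [598.1 384.6  14.7] 3.885
top dB [443.2 402.  -10.5] 2.784
top fA [ 435.8 -395.7   -3.8] 0.021
top fB [ 602.  -388.4  -13.7] 0.029
top fC [471.  186.3 102.2] 2.053
top plate [579.6  18.3  -3.9] 0.132
side dA [590.4 390.   -3.1] 0.039
side dB [448.1 394.8  -7.2] 0.029
side fA [ 434.6 -398.5   -3.8] 0.019
side fB [ 599.7 -391.2  -13.8] 0.009
side fC [440.4 234.   12.4] 0.04
side plate [578.5  18.   -3.8] 0.089
turn [-0.4  0.   4.9] shift mm [-66.8 -81.1  35.5] rows>= 2.0 | t 25.87 F [-0.9  0.4  0.2] w 77.0 gz 0.1755
turn [ 0.   0.  -5.8] shift mm [142.6  -1.3  -0. ] rows>= 4.0 | t 25.87 F [-0.9  0.4  0.2] w 77.0 gz 0.14
```

View pics/c7.png

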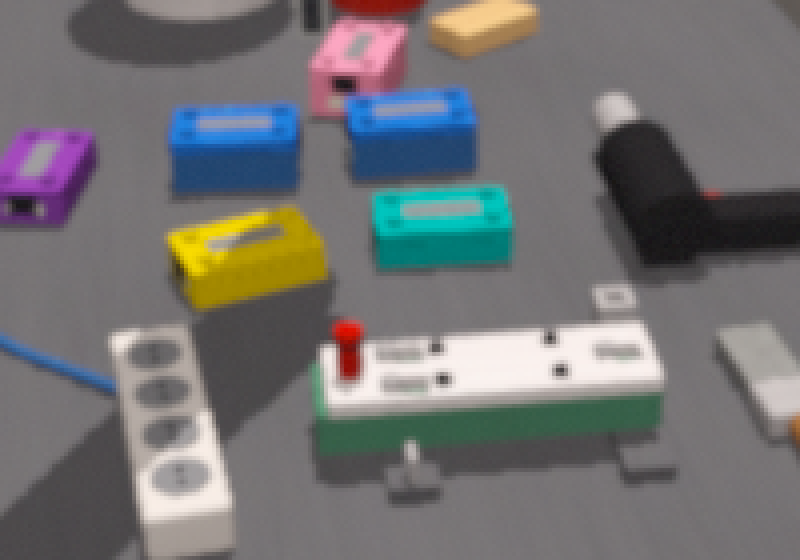

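One yellow case (fB) has been knocked to (602,−388). The pin stands in the docked plate at (348,350). I'm checking its depth and going for the blue case at (448,401).

```bash
python3 - <<'E'
from fit import *
im=cv2.imread("pics/side4.png").astype(int); m=(im[...,2]>110)&(im[...,1]<70)&(im[...,0]<70); m[:200]=0;m[235:]=0;m[:,:245]=0;m[:,270:]=0
v,u=np.nonzero(m); print(u.min(),u.max(),v.min(),v.max())
p=(.487,.0245,-.065); C=[(.009*np.cos(a),.009*np.sin(a)) for a in np.arange(0,6.3,.3)]
q=proj("side",[(*c,z) for c in C for z in(.05,.084)],p); print(q.min(0),q.max(0))
E
python3 go.py .448,.401,.13,-7.7 .448,.401,.017,-7.7
```

```text
253 259 210 223
[253.07273331 208.58883714] [260.93293221 224.15345423]
turn [-0.4  0.   4.6] shift mm [-66.3 -81.5  45.5] rows>= 2.0 | t 25.87 F [-0.9  0.4  0.2] w 77.0 gz 0.1755
turn [ 0. -0. -0.] shift mm [  0.  -0. 113.] rows>= 3.0 | t 25.87 F [-0.9  0.4  0.2] w 77.0 gz 0.13
```

Emit:
{"fn": "arm_command", "kwargs": {"plan": [{"claw":0.1,"tx":0,"ty":0,"tz":0.02,"ax":0,"ay":0,"az":4.2},{"claw":0.1,"tx":-0.022,"ty":-0.027,"tz":0.025,"ax":0,"ay":0,"az":0},{"claw":0.1,"tx":-0.022,"ty":-0.027,"tz":0,"ax":0,"ay":0,"az":0},{"claw":0.1,"tx":-0.022,"ty":-0.027,"tz":0,"ax":0,"ay":0,"az":0},{"claw":0.1,"tx":0,"ty":0,"tz":0,"ax":0,"ay":0,"az":0},{"claw":0.1,"tx":0,"ty":0,"tz":0,"ax":0,"ay":0,"az":0},{"claw":0.1,"tx":0,"ty":0,"tz":0,"ax":0,"ay":0,"az":0},{"claw":0.1,"tx":0,"ty":0,"tz":0,"ax":0,"ay":0,"az":0},{"claw":0.1,"tx":0,"ty":0,"tz":0,"ax":0,"ay":0,"az":0},{"claw":0.1,"tx":0,"ty":0,"tz":0,"ax":0,"ay":0,"az":0}], "squeeze": 80}}

```text
clock: 26.7
tcp_pos: [0.4518, 0.3909, 0.2857]
orientation: [3.134, -0.219, 0.001]
contact_force: [-0.4, 0.3, -0.5]
grip_width: 0.077
gripper_force: 0.0
```

```bash
python3 go.py .448,.401,.017,-7.7
```

```text
turn [ 0.  -0.  -0.3] shift mm [ -5.2  -9.5 113.7] rows>= 3.0 | t 26.7 F [-0.4  0.3 -0.5] w 77.0 gz 0.1307
```

Emit:
{"fn": "arm_command", "kwargs": {"plan": [{"claw":0.05,"tx":-0.0052,"ty":-0.0095,"tz":0.02,"ax":0,"ay":0,"az":-0.3},{"claw":0.05,"tx":0,"ty":0,"tz":0.03,"ax":0,"ay":0,"az":0},{"claw":0.05,"tx":0,"ty":0,"tz":0.03,"ax":0,"ay":0,"az":0},{"claw":0.05,"tx":0,"ty":0,"tz":0.02,"ax":0,"ay":0,"az":0},{"claw":0.05,"tx":0,"ty":0,"tz":0.013,"ax":0,"ay":0,"az":0},{"claw":0.05,"tx":0,"ty":0,"tz":0,"ax":0,"ay":0,"az":0},{"claw":0.05,"tx":0,"ty":0,"tz":0,"ax":0,"ay":0,"az":0},{"claw":0.05,"tx":0,"ty":0,"tz":0,"ax":0,"ay":0,"az":0},{"claw":0.05,"tx":0,"ty":0,"tz":0,"ax":0,"ay":0,"az":0},{"claw":0.05,"tx":0,"ty":0,"tz":0,"ax":0,"ay":0,"az":0}]}}

```text
clock: 27.53
tcp_pos: [0.4475, 0.4026, 0.174]
orientation: [-3.133, 0.207, -0.003]
contact_force: [-0.0, -0.2, -0.1]
grip_width: 0.081
gripper_force: 0.0
```

Emit:
{"fn": "arm_command", "kwargs": {"plan": [{"claw":0.6,"tx":0,"ty":0,"tz":0,"ax":0,"ay":0,"az":0},{"claw":0.6,"tx":0,"ty":0,"tz":0,"ax":0,"ay":0,"az":0},{"claw":0.6,"tx":0,"ty":0,"tz":0,"ax":0,"ay":0,"az":0},{"claw":0.6,"tx":0,"ty":0,"tz":0,"ax":0,"ay":0,"az":0},{"claw":0.6,"tx":0,"ty":0,"tz":0,"ax":0,"ay":0,"az":0},{"claw":0.6,"tx":0,"ty":0,"tz":0,"ax":0,"ay":0,"az":0},{"claw":0.6,"tx":0,"ty":0,"tz":0,"ax":0,"ay":0,"az":0},{"claw":0.6,"tx":0,"ty":0,"tz":0,"ax":0,"ay":0,"az":0},{"claw":0.6,"tx":0,"ty":0,"tz":0,"ax":0,"ay":0,"az":0},{"claw":0.6,"tx":0,"ty":0,"tz":0,"ax":0,"ay":0,"az":0}]}}

```text
clock: 28.37
tcp_pos: [0.4474, 0.4019, 0.1736]
orientation: [3.134, -0.208, 0.001]
contact_force: [-0.9, -2.8, 6.6]
grip_width: 0.0613
gripper_force: 88.6
```

```bash
python3 go.py .448,.401,.13,-7.7 .579,.0184,.13,-3.8
```

```text
turn [ 0.  -0.1  0.1] shift mm [   0.7    0.8 -111.4] rows>= 3.0 | t 28.37 F [-0.9 -2.8  6.6] w 61.3 gz 0.0186
turn [ 0.   0.  -3.9] shift mm [156.1 373.1   0. ] rows>= 9.0 | t 28.37 F [-0.9 -2.8  6.6] w 61.3 gz 0.13
```

Emit:
{"fn": "arm_command", "kwargs": {"plan": [{"claw":0.6,"tx":0,"ty":0,"tz":-0.011,"ax":0,"ay":0,"az":0},{"claw":0.6,"tx":0,"ty":0,"tz":-0.03,"ax":0,"ay":0,"az":0},{"claw":0.6,"tx":0,"ty":0,"tz":-0.04,"ax":0,"ay":0,"az":0},{"claw":0.6,"tx":0,"ty":0,"tz":-0.03,"ax":0,"ay":0,"az":-3.9},{"claw":0.6,"tx":0.0155,"ty":0.0373,"tz":0,"ax":0,"ay":0,"az":0},{"claw":0.6,"tx":0.0155,"ty":0.0373,"tz":0,"ax":0,"ay":0,"az":0},{"claw":0.6,"tx":0.0155,"ty":0.0373,"tz":0,"ax":0,"ay":0,"az":0},{"claw":0.6,"tx":0.0155,"ty":0.0373,"tz":0,"ax":0,"ay":0,"az":0},{"claw":0.6,"tx":0.0155,"ty":0.0373,"tz":0,"ax":0,"ay":0,"az":0},{"claw":0.6,"tx":0.0155,"ty":0.0373,"tz":0,"ax":0,"ay":0,"az":0}]}}

```text
clock: 29.2
tcp_pos: [0.5253, 0.1709, 0.2838]
orientation: [3.14, -0.1, -0.001]
contact_force: [1.2, 0.3, -6.1]
grip_width: 0.0612
gripper_force: 89.2
```

Emit:
{"fn": "arm_command", "kwargs": {"plan": [{"claw":0.6,"tx":0.0155,"ty":0.0373,"tz":0,"ax":0,"ay":0,"az":0},{"claw":0.6,"tx":0.0155,"ty":0.0373,"tz":0,"ax":0,"ay":0,"az":0},{"claw":0.6,"tx":0.0155,"ty":0.0373,"tz":0,"ax":0,"ay":0,"az":0},{"claw":0.6,"tx":0.0155,"ty":0.0373,"tz":0,"ax":0,"ay":0,"az":0},{"claw":0.6,"tx":0,"ty":0,"tz":0,"ax":0,"ay":0,"az":0},{"claw":0.6,"tx":0,"ty":0,"tz":0,"ax":0,"ay":0,"az":0},{"claw":0.6,"tx":0,"ty":0,"tz":0,"ax":0,"ay":0,"az":0},{"claw":0.6,"tx":0,"ty":0,"tz":0,"ax":0,"ay":0,"az":0},{"claw":0.6,"tx":0,"ty":0,"tz":0,"ax":0,"ay":0,"az":0},{"claw":0.6,"tx":0,"ty":0,"tz":0,"ax":0,"ay":0,"az":0}]}}

```text
clock: 30.03
tcp_pos: [0.5776, 0.0216, 0.2837]
orientation: [-3.14, 0.096, 0.0]
contact_force: [0.5, -0.0, -4.9]
grip_width: 0.0612
gripper_force: 89.4
```

```bash
python3 go.py .5784,.0184,.0686,-3.8
```

```text
turn [-0.   0.   0.3] shift mm [ 1.   3.1 60.1] rows>= 2.0 | t 30.03 F [ 0.5 -0.  -4.9] w 61.2 gz 0.1287
```

Emit:
{"fn": "arm_command", "kwargs": {"plan": [{"claw":0.6,"tx":0.001,"ty":0.0031,"tz":0.02,"ax":0,"ay":0,"az":0.3},{"claw":0.6,"tx":0,"ty":0,"tz":0.02,"ax":0,"ay":0,"az":0},{"claw":0.6,"tx":0,"ty":0,"tz":0.01,"ax":0,"ay":0,"az":0},{"claw":0.6,"tx":0,"ty":0,"tz":0,"ax":0,"ay":0,"az":0},{"claw":0.6,"tx":0,"ty":0,"tz":0,"ax":0,"ay":0,"az":0},{"claw":0.6,"tx":0,"ty":0,"tz":0,"ax":0,"ay":0,"az":0},{"claw":0.6,"tx":0,"ty":0,"tz":0.003,"ax":0,"ay":0,"az":0},{"claw":0.6,"tx":0,"ty":0,"tz":0.003,"ax":0,"ay":0,"az":0},{"claw":0.6,"tx":0,"ty":0,"tz":0,"ax":0,"ay":0,"az":0},{"claw":0.6,"tx":0,"ty":0,"tz":0,"ax":0,"ay":0,"az":0}]}}

```text
clock: 30.87
tcp_pos: [0.5787, 0.0168, 0.2277]
orientation: [3.14, -0.109, 0.0]
contact_force: [-0.1, 0.0, -5.1]
grip_width: 0.0609
gripper_force: 89.3
```

```bash
python3 go.py .5784,.0184,.0686,-3.8
```

```text
turn [ 0.  -0.  -0.2] shift mm [-0.4 -1.5  4.1] rows>= 1.0 | t 30.87 F [-0.1  0.  -5.1] w 60.9 gz 0.0727
```

Emit:
{"fn": "arm_command", "kwargs": {"plan": [{"claw":0.6,"tx":-0.0003,"ty":-0.0014,"tz":0,"ax":0,"ay":0,"az":-0.2},{"claw":0.6,"tx":0,"ty":0,"tz":0,"ax":0,"ay":0,"az":0},{"claw":0.6,"tx":0,"ty":0,"tz":0.001,"ax":0,"ay":0,"az":0},{"claw":0.6,"tx":0,"ty":0,"tz":0.001,"ax":0,"ay":0,"az":0},{"claw":0.6,"tx":0,"ty":0,"tz":0.001,"ax":0,"ay":0,"az":0},{"claw":0.6,"tx":0,"ty":0,"tz":0.0005,"ax":0,"ay":0,"az":0},{"claw":0.6,"tx":0,"ty":0,"tz":0,"ax":0,"ay":0,"az":0},{"claw":0.6,"tx":0,"ty":0,"tz":0,"ax":0,"ay":0,"az":0},{"claw":0.6,"tx":0,"ty":0,"tz":0,"ax":0,"ay":0,"az":0},{"claw":0.6,"tx":0,"ty":0,"tz":0,"ax":0,"ay":0,"az":0}]}}

```text
clock: 31.7
tcp_pos: [0.5785, 0.0183, 0.2241]
orientation: [3.14, -0.103, 0.0]
contact_force: [0.7, 0.0, -4.1]
grip_width: 0.061
gripper_force: 89.3
```

Emit:
{"fn": "arm_command", "kwargs": {"plan": [{"claw":0.05,"tx":0,"ty":0,"tz":0,"ax":0,"ay":0,"az":0},{"claw":0.05,"tx":0,"ty":0,"tz":0,"ax":0,"ay":0,"az":0},{"claw":0.05,"tx":0,"ty":0,"tz":0,"ax":0,"ay":0,"az":0},{"claw":0.05,"tx":0,"ty":0,"tz":0,"ax":0,"ay":0,"az":0},{"claw":0.05,"tx":0,"ty":0,"tz":-0.02,"ax":0,"ay":0,"az":0},{"claw":0.05,"tx":0,"ty":0,"tz":-0.04,"ax":0,"ay":0,"az":0},{"claw":0.05,"tx":0,"ty":0,"tz":-0.04,"ax":0,"ay":0,"az":-1.2},{"claw":0.05,"tx":-0.0005,"ty":-0.0379,"tz":0,"ax":0,"ay":0,"az":0},{"claw":0.05,"tx":-0.0005,"ty":-0.0379,"tz":0,"ax":0,"ay":0,"az":0},{"claw":0.05,"tx":-0.0005,"ty":-0.0379,"tz":0,"ax":0,"ay":0,"az":0}]}}

```text
clock: 32.53
tcp_pos: [0.5825, 0.1325, 0.3257]
orientation: [-3.14, 0.075, -0.005]
contact_force: [0.7, 0.8, -0.0]
grip_width: 0.0813
gripper_force: 0.0
```

Emit:
{"fn": "arm_command", "kwargs": {"plan": [{"claw":0.05,"tx":-0.0005,"ty":-0.0379,"tz":0,"ax":0,"ay":0,"az":0},{"claw":0.05,"tx":-0.0005,"ty":-0.0379,"tz":0,"ax":0,"ay":0,"az":0},{"claw":0.05,"tx":-0.0005,"ty":-0.0379,"tz":0,"ax":0,"ay":0,"az":0},{"claw":0.05,"tx":-0.0005,"ty":-0.0379,"tz":0,"ax":0,"ay":0,"az":0},{"claw":0.05,"tx":-0.0005,"ty":-0.0379,"tz":0,"ax":0,"ay":0,"az":0},{"claw":0.05,"tx":-0.0005,"ty":-0.0379,"tz":0,"ax":0,"ay":0,"az":0},{"claw":0.05,"tx":-0.0005,"ty":-0.0379,"tz":0,"ax":0,"ay":0,"az":0},{"claw":0.05,"tx":0,"ty":0,"tz":0.04,"ax":0,"ay":0,"az":0},{"claw":0.05,"tx":0,"ty":0,"tz":0.03,"ax":0,"ay":0,"az":0},{"claw":0.05,"tx":0,"ty":0,"tz":0,"ax":0,"ay":0,"az":0}]}}

```text
clock: 33.37
tcp_pos: [0.5881, 0.3963, 0.2473]
orientation: [3.134, -0.067, -0.013]
contact_force: [-1.1, -1.9, -1.9]
grip_width: 0.0811
gripper_force: 0.0
```

```bash
cat >> see.py <<'E'
E
sed -i 's/"flat",(.561,-.405,-.24)/"flat",(.602,-.3884,-.24)/; s/^ fA=/ s1=("deep",(.579,.0184,-.066),.05),s2=("deep",(.579,.0184,-.066),.094),s3=("flat",(.579,.0184,-.066),.138),s4=("flat",(.579,.0184,-.066),.168),s5=("flat",(.579,.0184,-.066),.198),\n fA=/' see.py
python3 see.py 5.png s1 fB fC dA; python3 go.py .5904,.3968,.0186,-2.5
```

```text
top s1 [580.3  18.   -3.4] 0.04
top fB [ 601.5 -388.1  -14. ] 0.031
top fC none max() iterable argument is empty
top dA [608.8 257.7  46.2] 1.0
side s1 [579.9  18.3  -4.4] 0.067
side fB [ 599.7 -391.3  -13.9] 0.013
side fC [440.6 233.9  13.1] 0.036
side dA [590.4 390.   -3.3] 0.045
turn [ 0.1  0.1 -0.1] shift mm [-0.  -0.2 79.9] rows>= 2.0 | t 33.47 F [0.5 0.  0.8] w 81.1 gz 0.0985
```

Emit:
{"fn": "arm_command", "kwargs": {"plan": [{"claw":0.05,"tx":0,"ty":0,"tz":0.03,"ax":0,"ay":0,"az":0},{"claw":0.05,"tx":0,"ty":0,"tz":0.03,"ax":0,"ay":0,"az":0},{"claw":0.05,"tx":0,"ty":0,"tz":0.02,"ax":0,"ay":0,"az":0},{"claw":0.05,"tx":0,"ty":0,"tz":0,"ax":0,"ay":0,"az":0},{"claw":0.05,"tx":0,"ty":0,"tz":0,"ax":0,"ay":0,"az":0},{"claw":0.05,"tx":0,"ty":0,"tz":0,"ax":0,"ay":0,"az":0},{"claw":0.05,"tx":0,"ty":0,"tz":0,"ax":0,"ay":0,"az":0},{"claw":0.6,"tx":0,"ty":0,"tz":0,"ax":0,"ay":0,"az":0},{"claw":0.6,"tx":0,"ty":0,"tz":0,"ax":0,"ay":0,"az":0},{"claw":0.6,"tx":0,"ty":0,"tz":0,"ax":0,"ay":0,"az":0}]}}

```text
clock: 34.3
tcp_pos: [0.5913, 0.3971, 0.1763]
orientation: [-3.14, 0.071, -0.004]
contact_force: [-1.4, -2.6, 7.8]
grip_width: 0.0609
gripper_force: 89.0
```

Emit:
{"fn": "arm_command", "kwargs": {"plan": [{"claw":0.6,"tx":0,"ty":0,"tz":0,"ax":0,"ay":0,"az":0},{"claw":0.6,"tx":0,"ty":0,"tz":0,"ax":0,"ay":0,"az":0},{"claw":0.6,"tx":0,"ty":0,"tz":0,"ax":0,"ay":0,"az":0},{"claw":0.6,"tx":0,"ty":0,"tz":0,"ax":0,"ay":0,"az":0},{"claw":0.6,"tx":0,"ty":0,"tz":0,"ax":0,"ay":0,"az":0},{"claw":0.6,"tx":0,"ty":0,"tz":0,"ax":0,"ay":0,"az":0},{"claw":0.6,"tx":0,"ty":0,"tz":0,"ax":0,"ay":0,"az":0},{"claw":0.6,"tx":0,"ty":0,"tz":0,"ax":0,"ay":0,"az":0},{"claw":0.6,"tx":0,"ty":0,"tz":0,"ax":0,"ay":0,"az":0},{"claw":0.6,"tx":0,"ty":0,"tz":0,"ax":0,"ay":0,"az":0}]}}

```text
clock: 35.13
tcp_pos: [0.5913, 0.3971, 0.1763]
orientation: [-3.14, 0.071, -0.004]
contact_force: [-0.5, -2.3, 8.2]
grip_width: 0.0612
gripper_force: 89.0
```

```bash
python3 go.py .5904,.3968,.16,-2.5 .5793,.0184,.16,-3.8
```

```text
turn [-0.  -0.1 -0.1] shift mm [  -0.9    0.4 -138.7] rows>= 4.0 | t 35.13 F [-0.5 -2.3  8.2] w 61.2 gz 0.0213
turn [-0.   0.   1.3] shift mm [ 14.  378.3   0. ] rows>= 10.0 | t 35.13 F [-0.5 -2.3  8.2] w 61.2 gz 0.16
```

Emit:
{"fn": "arm_command", "kwargs": {"plan": [{"claw":0.6,"tx":0,"ty":0,"tz":-0.014,"ax":0,"ay":0,"az":0},{"claw":0.6,"tx":0,"ty":0,"tz":-0.04,"ax":0,"ay":0,"az":0},{"claw":0.6,"tx":0,"ty":0,"tz":-0.04,"ax":0,"ay":0,"az":0},{"claw":0.6,"tx":0,"ty":0,"tz":-0.04,"ax":0,"ay":0,"az":1.3},{"claw":0.6,"tx":0.0015,"ty":0.0379,"tz":0,"ax":0,"ay":0,"az":0},{"claw":0.6,"tx":0.0015,"ty":0.0379,"tz":0,"ax":0,"ay":0,"az":0},{"claw":0.6,"tx":0.0015,"ty":0.0379,"tz":0,"ax":0,"ay":0,"az":0},{"claw":0.6,"tx":0.0015,"ty":0.0379,"tz":0,"ax":0,"ay":0,"az":0},{"claw":0.6,"tx":0.0015,"ty":0.0379,"tz":0,"ax":0,"ay":0,"az":0},{"claw":0.6,"tx":0.0015,"ty":0.0379,"tz":0,"ax":0,"ay":0,"az":0}]}}

```text
clock: 35.97
tcp_pos: [0.5833, 0.1679, 0.3086]
orientation: [3.14, -0.105, -0.001]
contact_force: [0.6, -1.0, -5.2]
grip_width: 0.0613
gripper_force: 89.4
```

Emit:
{"fn": "arm_command", "kwargs": {"plan": [{"claw":0.6,"tx":0.0015,"ty":0.0379,"tz":0,"ax":0,"ay":0,"az":0},{"claw":0.6,"tx":0.0015,"ty":0.0379,"tz":0,"ax":0,"ay":0,"az":0},{"claw":0.6,"tx":0.0015,"ty":0.0379,"tz":0,"ax":0,"ay":0,"az":0},{"claw":0.6,"tx":0.0015,"ty":0.0379,"tz":0,"ax":0,"ay":0,"az":0},{"claw":0.6,"tx":0,"ty":0,"tz":0,"ax":0,"ay":0,"az":0},{"claw":0.6,"tx":0,"ty":0,"tz":0,"ax":0,"ay":0,"az":0},{"claw":0.6,"tx":0,"ty":0,"tz":0,"ax":0,"ay":0,"az":0},{"claw":0.6,"tx":0,"ty":0,"tz":0,"ax":0,"ay":0,"az":0},{"claw":0.6,"tx":0,"ty":0,"tz":0,"ax":0,"ay":0,"az":0},{"claw":0.6,"tx":0,"ty":0,"tz":0,"ax":0,"ay":0,"az":0}]}}

```text
clock: 36.8
tcp_pos: [0.5798, 0.0195, 0.3082]
orientation: [-3.139, 0.102, -0.0]
contact_force: [-0.1, 0.3, -4.3]
grip_width: 0.0611
gripper_force: 89.4
```

Emit:
{"fn": "arm_command", "kwargs": {"plan": [{"claw":0.6,"tx":0,"ty":0,"tz":0.01,"ax":0,"ay":0,"az":0},{"claw":0.6,"tx":0,"ty":0,"tz":0.01,"ax":0,"ay":0,"az":0},{"claw":0.6,"tx":0,"ty":0,"tz":0,"ax":0,"ay":0,"az":0},{"claw":0.6,"tx":0,"ty":0,"tz":0,"ax":0,"ay":0,"az":0},{"claw":0.6,"tx":0,"ty":0,"tz":0,"ax":0,"ay":0,"az":0},{"claw":0.6,"tx":0,"ty":0,"tz":0,"ax":0,"ay":0,"az":0},{"claw":0.6,"tx":0,"ty":0,"tz":0,"ax":0,"ay":0,"az":0},{"claw":0.6,"tx":0,"ty":0,"tz":0,"ax":0,"ay":0,"az":0},{"claw":0.6,"tx":0,"ty":0,"tz":0,"ax":0,"ay":0,"az":0},{"claw":0.6,"tx":0,"ty":0,"tz":0,"ax":0,"ay":0,"az":0}]}}

```text
clock: 37.63
tcp_pos: [0.58, 0.018, 0.2883]
orientation: [3.14, -0.106, 0.001]
contact_force: [-0.0, 0.1, -4.9]
grip_width: 0.061
gripper_force: 89.2
```

```bash
python3 go.py .5803,.0183,.1153,-3.9
```

```text
turn [ 0. -0.  0.] shift mm [ 0.3 -0.3 18. ] rows>= 1.0 | t 37.63 F [-0.   0.1 -4.9] w 61.0 gz 0.1333
```

Emit:
{"fn": "arm_command", "kwargs": {"plan": [{"claw":0.6,"tx":0.0003,"ty":-0.0003,"tz":0.008,"ax":0,"ay":0,"az":0},{"claw":0.6,"tx":0,"ty":0,"tz":0.004,"ax":0,"ay":0,"az":0},{"claw":0.6,"tx":0,"ty":0,"tz":0.002,"ax":0,"ay":0,"az":0},{"claw":0.6,"tx":0,"ty":0,"tz":0.001,"ax":0,"ay":0,"az":0},{"claw":0.6,"tx":0,"ty":0,"tz":0.001,"ax":0,"ay":0,"az":0},{"claw":0.6,"tx":0,"ty":0,"tz":0,"ax":0,"ay":0,"az":0},{"claw":0.6,"tx":0,"ty":0,"tz":0,"ax":0,"ay":0,"az":0},{"claw":0.6,"tx":0,"ty":0,"tz":0,"ax":0,"ay":0,"az":0},{"claw":0.6,"tx":0,"ty":0,"tz":0,"ax":0,"ay":0,"az":0},{"claw":0.6,"tx":0,"ty":0,"tz":0,"ax":0,"ay":0,"az":0}]}}

```text
clock: 38.47
tcp_pos: [0.5803, 0.0183, 0.2723]
orientation: [3.14, -0.106, 0.001]
contact_force: [1.2, 0.3, -5.6]
grip_width: 0.0612
gripper_force: 89.3
```

Emit:
{"fn": "arm_command", "kwargs": {"plan": [{"claw":0.6,"tx":0,"ty":0,"tz":0.001,"ax":0,"ay":0,"az":0},{"claw":0.6,"tx":0,"ty":0,"tz":0.0006,"ax":0,"ay":0,"az":0},{"claw":0.6,"tx":0,"ty":0,"tz":0,"ax":0,"ay":0,"az":0},{"claw":0.6,"tx":0,"ty":0,"tz":0,"ax":0,"ay":0,"az":0},{"claw":0.6,"tx":0,"ty":0,"tz":0,"ax":0,"ay":0,"az":0},{"claw":0.05,"tx":0,"ty":0,"tz":0,"ax":0,"ay":0,"az":0},{"claw":0.05,"tx":0,"ty":0,"tz":0,"ax":0,"ay":0,"az":0},{"claw":0.05,"tx":0,"ty":0,"tz":0,"ax":0,"ay":0,"az":0},{"claw":0.05,"tx":0,"ty":0,"tz":0,"ax":0,"ay":0,"az":0},{"claw":0.05,"tx":0,"ty":0,"tz":0,"ax":0,"ay":0,"az":0}]}}

```text
clock: 39.3
tcp_pos: [0.5804, 0.0183, 0.2708]
orientation: [-3.14, 0.106, -0.001]
contact_force: [0.6, -0.3, 0.2]
grip_width: 0.0812
gripper_force: 0.0
```

```bash
python3 go.py .5803,.0183,.20,-3.9 .440,.2400,.20,13.8
```

```text
turn [-0. -0.  0.] shift mm [ -0.1   0.1 -84.2] rows>= 3.0 | t 39.3 F [ 0.6 -0.3  0.2] w 81.2 gz 0.1158
turn [  0.    0.  -17.7] shift mm [ -83.4 -248.8   -0. ] rows>= 6.0 | t 39.3 F [ 0.6 -0.3  0.2] w 81.2 gz 0.2
```

Emit:
{"fn": "arm_command", "kwargs": {"plan": [{"claw":0.05,"tx":0,"ty":0,"tz":-0.014,"ax":0,"ay":0,"az":0},{"claw":0.05,"tx":0,"ty":0,"tz":-0.03,"ax":0,"ay":0,"az":0},{"claw":0.05,"tx":0,"ty":0,"tz":-0.04,"ax":0,"ay":0,"az":0},{"claw":0.05,"tx":0,"ty":0,"tz":0,"ax":0,"ay":0,"az":-5.9},{"claw":0.05,"tx":0,"ty":0,"tz":0,"ax":0,"ay":0,"az":-5.9},{"claw":0.05,"tx":0,"ty":0,"tz":0,"ax":0,"ay":0,"az":-5.9},{"claw":0.05,"tx":-0.0119,"ty":-0.0355,"tz":0,"ax":0,"ay":0,"az":0},{"claw":0.05,"tx":-0.0119,"ty":-0.0355,"tz":0,"ax":0,"ay":0,"az":0},{"claw":0.05,"tx":-0.0119,"ty":-0.0355,"tz":0,"ax":0,"ay":0,"az":0},{"claw":0.05,"tx":-0.0119,"ty":-0.0355,"tz":0,"ax":0,"ay":0,"az":0}]}}

```text
clock: 40.13
tcp_pos: [0.4991, 0.1458, 0.3547]
orientation: [-3.119, -0.377, -0.001]
contact_force: [1.0, -0.2, -0.3]
grip_width: 0.0809
gripper_force: 0.0
```

Emit:
{"fn": "arm_command", "kwargs": {"plan": [{"claw":0.05,"tx":-0.0119,"ty":-0.0355,"tz":0,"ax":0,"ay":0,"az":0},{"claw":0.05,"tx":-0.0119,"ty":-0.0355,"tz":0,"ax":0,"ay":0,"az":0},{"claw":0.05,"tx":-0.0119,"ty":-0.0355,"tz":0,"ax":0,"ay":0,"az":0},{"claw":0.05,"tx":0,"ty":0,"tz":0.04,"ax":0,"ay":0,"az":0},{"claw":0.05,"tx":0,"ty":0,"tz":0.04,"ax":0,"ay":0,"az":0},{"claw":0.05,"tx":0,"ty":0,"tz":0.04,"ax":0,"ay":0,"az":0},{"claw":0.05,"tx":0,"ty":0,"tz":0,"ax":0,"ay":0,"az":0},{"claw":0.05,"tx":0,"ty":0,"tz":0,"ax":0,"ay":0,"az":0},{"claw":0.05,"tx":0,"ty":0,"tz":0,"ax":0,"ay":0,"az":0},{"claw":0.05,"tx":0,"ty":0,"tz":0,"ax":0,"ay":0,"az":0}]}}

```text
clock: 40.97
tcp_pos: [0.441, 0.2404, 0.2371]
orientation: [-3.117, -0.377, -0.007]
contact_force: [-0.4, 0.2, 1.4]
grip_width: 0.0811
gripper_force: 0.0
```

```bash
python3 see.py 6.png s2 s1; python3 go.py .440,.2400,.0165,13.9;python3 -c "
import cv2
a=cv2.imread('pics/side6.png');b=cv2.imread('pics/top6.png')
cv2.imwrite('pics/c8.png',cv2.hconcat([cv2.resize(a[140:280,200:360],(549,480),interpolation=3),cv2.resize(b[140:260,200:260],(240,480),interpolation=3)]))"
```

```text
top s2 [578.7  18.3  -3.7] 0.035
top s1 [584.7  16.   -3.7] 0.056
side s2 [576.7   5.8  -8.4] 0.238
side s1 [585.5  27.  -17.2] 0.272
turn [-0.  -0.2 -0.1] shift mm [-0.8 -0.1 65.3] rows>= 2.0 | t 41.07 F [-0.5  0.8  0.3] w 80.9 gz 0.0818
```

View pics/c8.png

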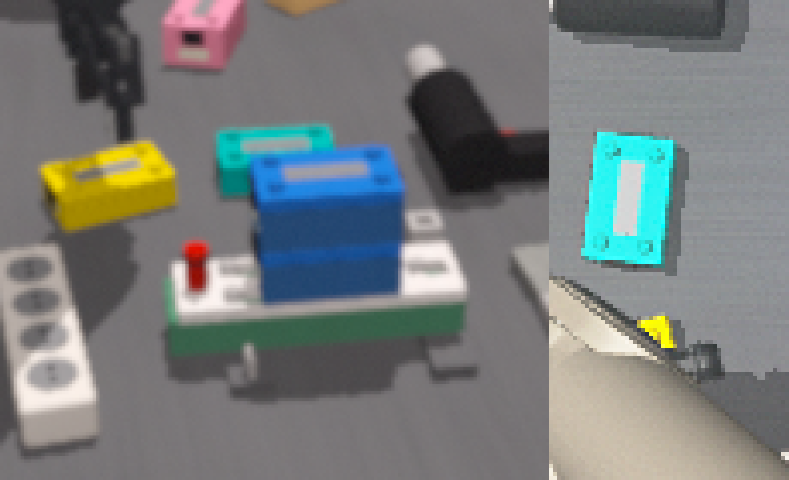

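The two blue cases sit flush on the plate at (325,230). Now gripping the yellow case.

Emit:
{"fn": "arm_command", "kwargs": {"plan": [{"claw":0.05,"tx":-0.0008,"ty":0,"tz":0.03,"ax":0,"ay":0,"az":0},{"claw":0.05,"tx":0,"ty":0,"tz":0.02,"ax":0,"ay":0,"az":0},{"claw":0.05,"tx":0,"ty":0,"tz":0.015,"ax":0,"ay":0,"az":0},{"claw":0.05,"tx":0,"ty":0,"tz":0,"ax":0,"ay":0,"az":0},{"claw":0.05,"tx":0,"ty":0,"tz":0,"ax":0,"ay":0,"az":0},{"claw":0.05,"tx":0,"ty":0,"tz":0,"ax":0,"ay":0,"az":0},{"claw":0.05,"tx":0,"ty":0,"tz":0,"ax":0,"ay":0,"az":0},{"claw":0.6,"tx":0,"ty":0,"tz":0,"ax":0,"ay":0,"az":0},{"claw":0.6,"tx":0,"ty":0,"tz":0,"ax":0,"ay":0,"az":0},{"claw":0.6,"tx":0,"ty":0,"tz":0,"ax":0,"ay":0,"az":0}], "squeeze": 60}}

```text
clock: 41.9
tcp_pos: [0.4395, 0.2396, 0.1707]
orientation: [-3.119, -0.378, -0.003]
contact_force: [-0.3, -2.6, 8.6]
grip_width: 0.0612
gripper_force: 64.2
```

Emit:
{"fn": "arm_command", "kwargs": {"plan": [{"claw":0.6,"tx":0,"ty":0,"tz":0,"ax":0,"ay":0,"az":0},{"claw":0.6,"tx":0,"ty":0,"tz":0,"ax":0,"ay":0,"az":0},{"claw":0.6,"tx":0,"ty":0,"tz":0,"ax":0,"ay":0,"az":0},{"claw":0.6,"tx":0,"ty":0,"tz":0,"ax":0,"ay":0,"az":0},{"claw":0.6,"tx":0,"ty":0,"tz":0,"ax":0,"ay":0,"az":0},{"claw":0.6,"tx":0,"ty":0,"tz":0,"ax":0,"ay":0,"az":0},{"claw":0.6,"tx":0,"ty":0,"tz":0,"ax":0,"ay":0,"az":0},{"claw":0.6,"tx":0,"ty":0,"tz":0,"ax":0,"ay":0,"az":0},{"claw":0.6,"tx":0,"ty":0,"tz":0,"ax":0,"ay":0,"az":0},{"claw":0.6,"tx":0,"ty":0,"tz":0,"ax":0,"ay":0,"az":0}]}}

```text
clock: 42.73
tcp_pos: [0.4395, 0.2396, 0.1707]
orientation: [-3.119, -0.378, -0.003]
contact_force: [-1.8, -2.3, 9.0]
grip_width: 0.0613
gripper_force: 64.2
```

```bash
python3 go.py .440,.2402,.2,13.9 .5795,.0183,.2,-3.9
```

```text
turn [ 0.  -0.1 -0.1] shift mm [   0.6   -0.4 -184.3] rows>= 5.0 | t 42.73 F [-1.8 -2.3  9. ] w 61.3 gz 0.0157
turn [-0.  -0.  17.8] shift mm [154.3 211.9   0. ] rows>= 6.0 | t 42.73 F [-1.8 -2.3  9. ] w 61.3 gz 0.2
```

Emit:
{"fn": "arm_command", "kwargs": {"plan": [{"claw":0.6,"tx":0,"ty":0,"tz":-0.025,"ax":0,"ay":0,"az":0},{"claw":0.6,"tx":0,"ty":0,"tz":-0.04,"ax":0,"ay":0,"az":0},{"claw":0.6,"tx":0,"ty":0,"tz":-0.04,"ax":0,"ay":0,"az":0},{"claw":0.6,"tx":0,"ty":0,"tz":-0.04,"ax":0,"ay":0,"az":0},{"claw":0.6,"tx":0,"ty":0,"tz":-0.04,"ax":0,"ay":0,"az":0},{"claw":0.6,"tx":0,"ty":0,"tz":0,"ax":0,"ay":0,"az":5.9},{"claw":0.6,"tx":0,"ty":0,"tz":0,"ax":0,"ay":0,"az":5.9},{"claw":0.6,"tx":0,"ty":0,"tz":0,"ax":0,"ay":0,"az":5.9},{"claw":0.6,"tx":0.022,"ty":0.0302,"tz":0,"ax":0,"ay":0,"az":0},{"claw":0.6,"tx":0.022,"ty":0.0302,"tz":0,"ax":0,"ay":0,"az":0}]}}

```text
clock: 43.57
tcp_pos: [0.478, 0.1776, 0.355]
orientation: [-3.139, 0.097, -0.001]
contact_force: [1.8, -0.1, -3.1]
grip_width: 0.061
gripper_force: 67.8
```

Emit:
{"fn": "arm_command", "kwargs": {"plan": [{"claw":0.6,"tx":0.022,"ty":0.0302,"tz":0,"ax":0,"ay":0,"az":0},{"claw":0.6,"tx":0.022,"ty":0.0302,"tz":0,"ax":0,"ay":0,"az":0},{"claw":0.6,"tx":0.022,"ty":0.0302,"tz":0,"ax":0,"ay":0,"az":0},{"claw":0.6,"tx":0.022,"ty":0.0302,"tz":0,"ax":0,"ay":0,"az":0},{"claw":0.6,"tx":0.022,"ty":0.0302,"tz":0,"ax":0,"ay":0,"az":0},{"claw":0.6,"tx":0,"ty":0,"tz":0,"ax":0,"ay":0,"az":0},{"claw":0.6,"tx":0,"ty":0,"tz":0,"ax":0,"ay":0,"az":0},{"claw":0.6,"tx":0,"ty":0,"tz":0,"ax":0,"ay":0,"az":0},{"claw":0.6,"tx":0,"ty":0,"tz":0,"ax":0,"ay":0,"az":0},{"claw":0.6,"tx":0,"ty":0,"tz":0,"ax":0,"ay":0,"az":0}]}}

```text
clock: 44.4
tcp_pos: [0.5779, 0.0197, 0.3546]
orientation: [-3.14, 0.102, 0.0]
contact_force: [0.7, 0.9, -2.7]
grip_width: 0.0613
gripper_force: 67.8
```

Emit:
{"fn": "arm_command", "kwargs": {"plan": [{"claw":0.6,"tx":0,"ty":0,"tz":0.02,"ax":0,"ay":0,"az":0},{"claw":0.6,"tx":0,"ty":0,"tz":0.01,"ax":0,"ay":0,"az":0},{"claw":0.6,"tx":0,"ty":0,"tz":0,"ax":0,"ay":0,"az":0},{"claw":0.6,"tx":0,"ty":0,"tz":0,"ax":0,"ay":0,"az":0},{"claw":0.6,"tx":0,"ty":0,"tz":0,"ax":0,"ay":0,"az":0},{"claw":0.6,"tx":0,"ty":0,"tz":0,"ax":0,"ay":0,"az":0},{"claw":0.6,"tx":0,"ty":0,"tz":0,"ax":0,"ay":0,"az":0},{"claw":0.6,"tx":0,"ty":0,"tz":0,"ax":0,"ay":0,"az":0},{"claw":0.6,"tx":0,"ty":0,"tz":0,"ax":0,"ay":0,"az":0},{"claw":0.6,"tx":0,"ty":0,"tz":0,"ax":0,"ay":0,"az":0}]}}

```text
clock: 45.23
tcp_pos: [0.5786, 0.0182, 0.3247]
orientation: [3.14, -0.106, 0.001]
contact_force: [-0.4, 0.3, -2.3]
grip_width: 0.0612
gripper_force: 67.7
```

```bash
python3 go.py .5788,.0183,.1537,-3.9
```

```text
turn [ 0. -0.  0.] shift mm [ 0.2 -0.1 16. ] rows>= 1.0 | t 45.23 F [-0.4  0.3 -2.3] w 61.2 gz 0.1697
```

Good. Underside is at 154 mm and must reach 138 mm.

Emit:
{"fn": "arm_command", "kwargs": {"plan": [{"claw":0.6,"tx":0.0002,"ty":0,"tz":0.006,"ax":0,"ay":0,"az":0},{"claw":0.6,"tx":0,"ty":0,"tz":0.004,"ax":0,"ay":0,"az":0},{"claw":0.6,"tx":0,"ty":0,"tz":0.002,"ax":0,"ay":0,"az":0},{"claw":0.6,"tx":0,"ty":0,"tz":0.001,"ax":0,"ay":0,"az":0},{"claw":0.6,"tx":0,"ty":0,"tz":0.001,"ax":0,"ay":0,"az":0},{"claw":0.6,"tx":0,"ty":0,"tz":0,"ax":0,"ay":0,"az":0},{"claw":0.6,"tx":0,"ty":0,"tz":0,"ax":0,"ay":0,"az":0},{"claw":0.6,"tx":0,"ty":0,"tz":0,"ax":0,"ay":0,"az":0},{"claw":0.6,"tx":0,"ty":0,"tz":0,"ax":0,"ay":0,"az":0},{"claw":0.6,"tx":0,"ty":0,"tz":0,"ax":0,"ay":0,"az":0}]}}

```text
clock: 46.07
tcp_pos: [0.5788, 0.0181, 0.3107]
orientation: [3.14, -0.106, 0.0]
contact_force: [-0.3, 0.6, -2.9]
grip_width: 0.061
gripper_force: 67.7
```

Emit:
{"fn": "arm_command", "kwargs": {"plan": [{"claw":0.6,"tx":0,"ty":0,"tz":0.001,"ax":0,"ay":0,"az":0},{"claw":0.6,"tx":0,"ty":0,"tz":0.0006,"ax":0,"ay":0,"az":0},{"claw":0.6,"tx":0,"ty":0,"tz":0,"ax":0,"ay":0,"az":0},{"claw":0.6,"tx":0,"ty":0,"tz":0,"ax":0,"ay":0,"az":0},{"claw":0.6,"tx":0,"ty":0,"tz":0,"ax":0,"ay":0,"az":0},{"claw":0.05,"tx":0,"ty":0,"tz":0,"ax":0,"ay":0,"az":0},{"claw":0.05,"tx":0,"ty":0,"tz":0,"ax":0,"ay":0,"az":0},{"claw":0.05,"tx":0,"ty":0,"tz":0,"ax":0,"ay":0,"az":0},{"claw":0.05,"tx":0,"ty":0,"tz":0,"ax":0,"ay":0,"az":0},{"claw":0.05,"tx":0,"ty":0,"tz":0,"ax":0,"ay":0,"az":0}]}}

```text
clock: 46.9
tcp_pos: [0.5788, 0.0182, 0.3091]
orientation: [-3.14, 0.106, -0.001]
contact_force: [0.1, -0.1, 0.4]
grip_width: 0.0813
gripper_force: 0.0
```

```bash
python3 go.py .5788,.0182,.21,-3.9 .4353,-.3960,.21,-3.9 .4353,-.3960,.0157,-3.9
```

```text
turn [-0. -0.  0.] shift mm [ -0.    0.  -55.9] rows>= 2.0 | t 46.9 F [ 0.1 -0.1  0.4] w 81.3 gz 0.1541
turn [ 0. -0. -0.] shift mm [-115.  423.    0.] rows>= 11.0 | t 46.9 F [ 0.1 -0.1  0.4] w 81.3 gz 0.21
turn [ 0. -0. -0.] shift mm [ -0.   -0.  194.3] rows>= 5.0 | t 46.9 F [ 0.1 -0.1  0.4] w 81.3 gz 0.21
```

Emit:
{"fn": "arm_command", "kwargs": {"plan": [{"claw":0.05,"tx":0,"ty":0,"tz":-0.016,"ax":0,"ay":0,"az":0},{"claw":0.05,"tx":0,"ty":0,"tz":-0.04,"ax":0,"ay":0,"az":0},{"claw":0.05,"tx":-0.0096,"ty":0.0353,"tz":0,"ax":0,"ay":0,"az":0},{"claw":0.05,"tx":-0.0096,"ty":0.0353,"tz":0,"ax":0,"ay":0,"az":0},{"claw":0.05,"tx":-0.0096,"ty":0.0353,"tz":0,"ax":0,"ay":0,"az":0},{"claw":0.05,"tx":-0.0096,"ty":0.0353,"tz":0,"ax":0,"ay":0,"az":0},{"claw":0.05,"tx":-0.0096,"ty":0.0353,"tz":0,"ax":0,"ay":0,"az":0},{"claw":0.05,"tx":-0.0096,"ty":0.0353,"tz":0,"ax":0,"ay":0,"az":0},{"claw":0.05,"tx":-0.0096,"ty":0.0353,"tz":0,"ax":0,"ay":0,"az":0},{"claw":0.05,"tx":-0.0096,"ty":0.0353,"tz":0,"ax":0,"ay":0,"az":0}]}}

```text
clock: 47.73
tcp_pos: [0.4822, -0.26, 0.3652]
orientation: [3.14, -0.106, 0.001]
contact_force: [1.0, -0.5, -0.2]
grip_width: 0.0815
gripper_force: 0.0
```

Emit:
{"fn": "arm_command", "kwargs": {"plan": [{"claw":0.05,"tx":-0.0096,"ty":0.0353,"tz":0,"ax":0,"ay":0,"az":0},{"claw":0.05,"tx":-0.0096,"ty":0.0353,"tz":0,"ax":0,"ay":0,"az":0},{"claw":0.05,"tx":-0.0096,"ty":0.0353,"tz":0,"ax":0,"ay":0,"az":0},{"claw":0.05,"tx":-0.0096,"ty":0.0353,"tz":0,"ax":0,"ay":0,"az":0},{"claw":0.05,"tx":0,"ty":0,"tz":0.04,"ax":0,"ay":0,"az":0},{"claw":0.05,"tx":0,"ty":0,"tz":0.04,"ax":0,"ay":0,"az":0},{"claw":0.05,"tx":0,"ty":0,"tz":0.04,"ax":0,"ay":0,"az":0},{"claw":0.05,"tx":0,"ty":0,"tz":0,"ax":0,"ay":0,"az":0},{"claw":0.05,"tx":0,"ty":0,"tz":0,"ax":0,"ay":0,"az":0},{"claw":0.05,"tx":0,"ty":0,"tz":0,"ax":0,"ay":0,"az":0}]}}

```text
clock: 48.57
tcp_pos: [0.4363, -0.3971, 0.2469]
orientation: [3.139, -0.105, 0.003]
contact_force: [0.5, -0.5, 0.5]
grip_width: 0.0814
gripper_force: 0.0
```

```bash
python3 see.py 7.png s3 fA fB; python3 go.py .4353,-.3960,.0157,-3.9
```

```text
top s3 [579.9  18.5  -3.6] 0.036
top fA [ 433.  -395.1   -2.7] 1.754
top fB [ 601.5 -388.3  -14. ] 0.03
side s3 [640.6   1.6 -21.1] 0.77
side fA [ 434.5 -398.7   -3.8] 0.243
side fB [ 599.7 -391.2  -13.9] 0.013
turn [ 0.2 -0.2  0.1] shift mm [-1.3 -1.2 77.2] rows>= 2.0 | t 48.67 F [ 0.7 -0.   0.7] w 81.3 gz 0.0929
```

Emit:
{"fn": "arm_command", "kwargs": {"plan": [{"claw":0.05,"tx":-0.0009,"ty":-0.0004,"tz":0.035,"ax":0,"ay":0,"az":0},{"claw":0.05,"tx":0,"ty":0,"tz":0.025,"ax":0,"ay":0,"az":0},{"claw":0.05,"tx":0,"ty":0,"tz":0.017,"ax":0,"ay":0,"az":0},{"claw":0.05,"tx":0,"ty":0,"tz":0,"ax":0,"ay":0,"az":0},{"claw":0.05,"tx":0,"ty":0,"tz":0,"ax":0,"ay":0,"az":0},{"claw":0.05,"tx":0,"ty":0,"tz":0,"ax":0,"ay":0,"az":0},{"claw":0.05,"tx":0,"ty":0,"tz":0,"ax":0,"ay":0,"az":0},{"claw":0.6,"tx":0,"ty":0,"tz":0,"ax":0,"ay":0,"az":0},{"claw":0.6,"tx":0,"ty":0,"tz":0,"ax":0,"ay":0,"az":0},{"claw":0.6,"tx":0,"ty":0,"tz":0,"ax":0,"ay":0,"az":0}]}}

```text
clock: 49.5
tcp_pos: [0.4349, -0.3966, 0.1695]
orientation: [3.139, -0.106, 0.003]
contact_force: [-1.9, 1.1, 8.4]
grip_width: 0.0612
gripper_force: 66.3
```

Emit:
{"fn": "arm_command", "kwargs": {"plan": [{"claw":0.6,"tx":0,"ty":0,"tz":0,"ax":0,"ay":0,"az":0},{"claw":0.6,"tx":0,"ty":0,"tz":0,"ax":0,"ay":0,"az":0},{"claw":0.6,"tx":0,"ty":0,"tz":0,"ax":0,"ay":0,"az":0},{"claw":0.6,"tx":0,"ty":0,"tz":0,"ax":0,"ay":0,"az":0},{"claw":0.6,"tx":0,"ty":0,"tz":0,"ax":0,"ay":0,"az":0},{"claw":0.6,"tx":0,"ty":0,"tz":0,"ax":0,"ay":0,"az":0},{"claw":0.6,"tx":0,"ty":0,"tz":0,"ax":0,"ay":0,"az":0},{"claw":0.6,"tx":0,"ty":0,"tz":0,"ax":0,"ay":0,"az":0},{"claw":0.6,"tx":0,"ty":0,"tz":0,"ax":0,"ay":0,"az":0},{"claw":0.6,"tx":0,"ty":0,"tz":0,"ax":0,"ay":0,"az":0}]}}

```text
clock: 50.33
tcp_pos: [0.4349, -0.3966, 0.1695]
orientation: [3.139, -0.106, 0.002]
contact_force: [-1.1, 1.2, 8.5]
grip_width: 0.0611
gripper_force: 66.3
```

```bash
python3 go.py .4353,-.3960,.24,-3.9 .5793,.0182,.24,-3.9
```

```text
turn [ 0.1 -0.1  0. ] shift mm [   0.3   -0.6 -225.5] rows>= 6.0 | t 50.33 F [-1.1  1.2  8.5] w 61.1 gz 0.0145
turn [ 0. -0. -0.] shift mm [ 115.5 -423.    -0. ] rows>= 11.0 | t 50.33 F [-1.1  1.2  8.5] w 61.1 gz 0.24
```

Emit:
{"fn": "arm_command", "kwargs": {"plan": [{"claw":0.6,"tx":0,"ty":0,"tz":-0.025,"ax":0,"ay":0,"az":0},{"claw":0.6,"tx":0,"ty":0,"tz":-0.04,"ax":0,"ay":0,"az":0},{"claw":0.6,"tx":0,"ty":0,"tz":-0.04,"ax":0,"ay":0,"az":0},{"claw":0.6,"tx":0,"ty":0,"tz":-0.04,"ax":0,"ay":0,"az":0},{"claw":0.6,"tx":0,"ty":0,"tz":-0.04,"ax":0,"ay":0,"az":0},{"claw":0.6,"tx":0,"ty":0,"tz":-0.02,"ax":0,"ay":0,"az":0},{"claw":0.6,"tx":0.0096,"ty":-0.0353,"tz":0,"ax":0,"ay":0,"az":0},{"claw":0.6,"tx":0.0096,"ty":-0.0353,"tz":0,"ax":0,"ay":0,"az":0},{"claw":0.6,"tx":0.0096,"ty":-0.0353,"tz":0,"ax":0,"ay":0,"az":0},{"claw":0.6,"tx":0.0096,"ty":-0.0353,"tz":0,"ax":0,"ay":0,"az":0}]}}

```text
clock: 51.17
tcp_pos: [0.4819, -0.2564, 0.3732]
orientation: [3.14, -0.107, -0.0]
contact_force: [0.4, 0.2, -3.0]
grip_width: 0.0612
gripper_force: 67.1
```

Emit:
{"fn": "arm_command", "kwargs": {"plan": [{"claw":0.6,"tx":0.0096,"ty":-0.0353,"tz":0,"ax":0,"ay":0,"az":0},{"claw":0.6,"tx":0.0096,"ty":-0.0353,"tz":0,"ax":0,"ay":0,"az":0},{"claw":0.6,"tx":0.0096,"ty":-0.0353,"tz":0,"ax":0,"ay":0,"az":0},{"claw":0.6,"tx":0.0096,"ty":-0.0353,"tz":0,"ax":0,"ay":0,"az":0},{"claw":0.6,"tx":0.0096,"ty":-0.0353,"tz":0,"ax":0,"ay":0,"az":0},{"claw":0.6,"tx":0.0096,"ty":-0.0353,"tz":0,"ax":0,"ay":0,"az":0},{"claw":0.6,"tx":0.0096,"ty":-0.0353,"tz":0,"ax":0,"ay":0,"az":0},{"claw":0.6,"tx":0.0096,"ty":-0.0353,"tz":0,"ax":0,"ay":0,"az":0},{"claw":0.6,"tx":0,"ty":0,"tz":0,"ax":0,"ay":0,"az":0},{"claw":0.6,"tx":0,"ty":0,"tz":0,"ax":0,"ay":0,"az":0}]}}

```text
clock: 52.0
tcp_pos: [0.5778, 0.0217, 0.3729]
orientation: [-3.139, 0.097, 0.0]
contact_force: [0.5, -0.9, -3.4]
grip_width: 0.061
gripper_force: 67.1
```

Emit:
{"fn": "arm_command", "kwargs": {"plan": [{"claw":0.6,"tx":0,"ty":0,"tz":0,"ax":0,"ay":0,"az":0},{"claw":0.6,"tx":0,"ty":0,"tz":0,"ax":0,"ay":0,"az":0},{"claw":0.6,"tx":0,"ty":0,"tz":0.01,"ax":0,"ay":0,"az":0},{"claw":0.6,"tx":0,"ty":0,"tz":0.01,"ax":0,"ay":0,"az":0},{"claw":0.6,"tx":0,"ty":0,"tz":0,"ax":0,"ay":0,"az":0},{"claw":0.6,"tx":0,"ty":0,"tz":0,"ax":0,"ay":0,"az":0},{"claw":0.6,"tx":0,"ty":0,"tz":0,"ax":0,"ay":0,"az":0},{"claw":0.6,"tx":0,"ty":0,"tz":0,"ax":0,"ay":0,"az":0},{"claw":0.6,"tx":0,"ty":0,"tz":0,"ax":0,"ay":0,"az":0},{"claw":0.6,"tx":0,"ty":0,"tz":0,"ax":0,"ay":0,"az":0}]}}

```text
clock: 52.83
tcp_pos: [0.578, 0.0187, 0.3532]
orientation: [-3.14, 0.106, -0.001]
contact_force: [1.1, -0.2, -3.1]
grip_width: 0.0613
gripper_force: 67.0
```

```bash
python3 go.py .579,.0182,.1825,-3.9
```

```text
turn [-0. -0.  0.] shift mm [ 1.   0.4 15.7] rows>= 1.0 | t 52.83 F [ 1.1 -0.2 -3.1] w 61.3 gz 0.1982
```

Emit:
{"fn": "arm_command", "kwargs": {"plan": [{"claw":0.6,"tx":0.001,"ty":0.0004,"tz":0.005,"ax":0,"ay":0,"az":0},{"claw":0.6,"tx":0,"ty":0,"tz":0.003,"ax":0,"ay":0,"az":0},{"claw":0.6,"tx":0,"ty":0,"tz":0,"ax":0,"ay":0,"az":0},{"claw":0.6,"tx":0,"ty":0,"tz":0.002,"ax":0,"ay":0,"az":0},{"claw":0.6,"tx":0,"ty":0,"tz":0.002,"ax":0,"ay":0,"az":0},{"claw":0.6,"tx":0,"ty":0,"tz":0.001,"ax":0,"ay":0,"az":0},{"claw":0.6,"tx":0,"ty":0,"tz":0.001,"ax":0,"ay":0,"az":0},{"claw":0.6,"tx":0,"ty":0,"tz":0,"ax":0,"ay":0,"az":0},{"claw":0.6,"tx":0,"ty":0,"tz":0,"ax":0,"ay":0,"az":0},{"claw":0.6,"tx":0,"ty":0,"tz":0,"ax":0,"ay":0,"az":0}]}}

```text
clock: 53.67
tcp_pos: [0.5789, 0.0182, 0.339]
orientation: [-3.14, 0.106, -0.0]
contact_force: [-0.2, -0.2, -3.0]
grip_width: 0.0609
gripper_force: 67.1
```

Emit:
{"fn": "arm_command", "kwargs": {"plan": [{"claw":0.6,"tx":0,"ty":0,"tz":0.001,"ax":0,"ay":0,"az":0},{"claw":0.6,"tx":0,"ty":0,"tz":0.0003,"ax":0,"ay":0,"az":0},{"claw":0.6,"tx":0,"ty":0,"tz":0,"ax":0,"ay":0,"az":0},{"claw":0.6,"tx":0,"ty":0,"tz":0,"ax":0,"ay":0,"az":0},{"claw":0.6,"tx":0,"ty":0,"tz":0,"ax":0,"ay":0,"az":0},{"claw":0.05,"tx":0,"ty":0,"tz":0,"ax":0,"ay":0,"az":0},{"claw":0.05,"tx":0,"ty":0,"tz":0,"ax":0,"ay":0,"az":0},{"claw":0.05,"tx":0,"ty":0,"tz":0,"ax":0,"ay":0,"az":0},{"claw":0.05,"tx":0,"ty":0,"tz":0,"ax":0,"ay":0,"az":0},{"claw":0.05,"tx":0,"ty":0,"tz":0,"ax":0,"ay":0,"az":0}]}}

```text
clock: 54.5
tcp_pos: [0.5789, 0.0182, 0.3378]
orientation: [-3.14, 0.106, -0.001]
contact_force: [0.4, -0.1, -0.8]
grip_width: 0.0813
gripper_force: 0.0
```

```bash
python3 go.py .579,.0182,.242,-3.9 .6006,-.3890,.242,-13.9 .6006,-.3890,.0145,-13.9
```

```text
turn [-0. -0.  0.] shift mm [  0.1  -0.  -59.2] rows>= 2.0 | t 54.5 F [ 0.4 -0.1 -0.8] w 81.3 gz 0.1828
turn [ 0. -0. 10.] shift mm [118.8 390.1   0. ] rows>= 10.0 | t 54.5 F [ 0.4 -0.1 -0.8] w 81.3 gz 0.242
turn [-0.  0.  0.] shift mm [ -0.   -0.  227.5] rows>= 6.0 | t 54.5 F [ 0.4 -0.1 -0.8] w 81.3 gz 0.242
```

Emit:
{"fn": "arm_command", "kwargs": {"plan": [{"claw":0.05,"tx":0,"ty":0,"tz":-0.019,"ax":0,"ay":0,"az":0},{"claw":0.05,"tx":0,"ty":0,"tz":-0.04,"ax":0,"ay":0,"az":0},{"claw":0.05,"tx":0,"ty":0,"tz":0,"ax":0,"ay":0,"az":5},{"claw":0.05,"tx":0,"ty":0,"tz":0,"ax":0,"ay":0,"az":5},{"claw":0.05,"tx":0.0108,"ty":0.0355,"tz":0,"ax":0,"ay":0,"az":0},{"claw":0.05,"tx":0.0108,"ty":0.0355,"tz":0,"ax":0,"ay":0,"az":0},{"claw":0.05,"tx":0.0108,"ty":0.0355,"tz":0,"ax":0,"ay":0,"az":0},{"claw":0.05,"tx":0.0108,"ty":0.0355,"tz":0,"ax":0,"ay":0,"az":0},{"claw":0.05,"tx":0.0108,"ty":0.0355,"tz":0,"ax":0,"ay":0,"az":0},{"claw":0.05,"tx":0.0108,"ty":0.0355,"tz":0,"ax":0,"ay":0,"az":0}]}}

```text
clock: 55.33
tcp_pos: [0.5905, -0.2059, 0.3968]
orientation: [3.119, -0.379, 0.001]
contact_force: [0.1, 0.2, -0.8]
grip_width: 0.0809
gripper_force: 0.0
```

Emit:
{"fn": "arm_command", "kwargs": {"plan": [{"claw":0.05,"tx":0.0108,"ty":0.0355,"tz":0,"ax":0,"ay":0,"az":0},{"claw":0.05,"tx":0.0108,"ty":0.0355,"tz":0,"ax":0,"ay":0,"az":0},{"claw":0.05,"tx":0.0108,"ty":0.0355,"tz":0,"ax":0,"ay":0,"az":0},{"claw":0.05,"tx":0.0108,"ty":0.0355,"tz":0,"ax":0,"ay":0,"az":0},{"claw":0.05,"tx":0.0108,"ty":0.0355,"tz":0,"ax":0,"ay":0,"az":0},{"claw":0.05,"tx":0,"ty":0,"tz":0.04,"ax":0,"ay":0,"az":0},{"claw":0.05,"tx":0,"ty":0,"tz":0.04,"ax":0,"ay":0,"az":0},{"claw":0.05,"tx":0,"ty":0,"tz":0.04,"ax":0,"ay":0,"az":0},{"claw":0.05,"tx":0,"ty":0,"tz":0.03,"ax":0,"ay":0,"az":0},{"claw":0.05,"tx":0,"ty":0,"tz":0,"ax":0,"ay":0,"az":0}]}}

```text
clock: 56.17
tcp_pos: [0.5979, -0.388, 0.2388]
orientation: [-3.114, 0.378, 0.018]
contact_force: [-0.9, 0.7, -1.2]
grip_width: 0.0814
gripper_force: 0.0
```

```bash
python3 see.py 8.png s4 fB; python3 go.py .6006,-.3890,.0145,-13.9;python3 -c "
import cv2
a=cv2.imread('pics/side8.png')
cv2.imwrite('pics/c9.png',cv2.resize(a[120:400,200:400],(500,600)[:2],interpolation=3))"
```

```text
top s4 [579.1  18.3  -3.4] 0.029
top fB [ 589.5 -385.   -14.1] 1.244
side s4 [571.9 -24.9 -12.3] 0.262
side fB [ 599.6 -391.5  -14. ] 0.242
turn [-0.   0.1  0. ] shift mm [-0.1 -0.3 76.7] rows>= 2.0 | t 56.27 F [-0.  -0.4  0. ] w 81.2 gz 0.0912
```

View pics/c9.png

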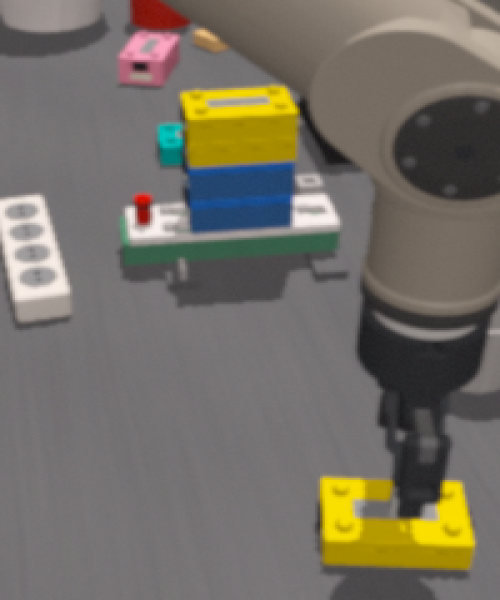

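The pile of four is flush and upright. The last yellow case is under the gripper at (400,520).

Emit:
{"fn": "arm_command", "kwargs": {"plan": [{"claw":0.05,"tx":0,"ty":0,"tz":0.035,"ax":0,"ay":0,"az":0},{"claw":0.05,"tx":0,"ty":0,"tz":0.025,"ax":0,"ay":0,"az":0},{"claw":0.05,"tx":0,"ty":0,"tz":0.0165,"ax":0,"ay":0,"az":0},{"claw":0.05,"tx":0,"ty":0,"tz":0,"ax":0,"ay":0,"az":0},{"claw":0.05,"tx":0,"ty":0,"tz":0,"ax":0,"ay":0,"az":0},{"claw":0.05,"tx":0,"ty":0,"tz":0,"ax":0,"ay":0,"az":0},{"claw":0.05,"tx":0,"ty":0,"tz":0,"ax":0,"ay":0,"az":0},{"claw":0.6,"tx":0,"ty":0,"tz":0,"ax":0,"ay":0,"az":0},{"claw":0.6,"tx":0,"ty":0,"tz":0,"ax":0,"ay":0,"az":0},{"claw":0.6,"tx":0,"ty":0,"tz":0,"ax":0,"ay":0,"az":0}]}}

```text
clock: 57.1
tcp_pos: [0.6013, -0.3897, 0.172]
orientation: [3.118, -0.379, 0.004]
contact_force: [-0.1, 0.4, 6.8]
grip_width: 0.0612
gripper_force: 67.6
```

Emit:
{"fn": "arm_command", "kwargs": {"plan": [{"claw":0.6,"tx":0,"ty":0,"tz":0,"ax":0,"ay":0,"az":0},{"claw":0.6,"tx":0,"ty":0,"tz":0,"ax":0,"ay":0,"az":0},{"claw":0.6,"tx":0,"ty":0,"tz":0,"ax":0,"ay":0,"az":0},{"claw":0.6,"tx":0,"ty":0,"tz":0,"ax":0,"ay":0,"az":0},{"claw":0.6,"tx":0,"ty":0,"tz":0,"ax":0,"ay":0,"az":0},{"claw":0.6,"tx":0,"ty":0,"tz":0,"ax":0,"ay":0,"az":0},{"claw":0.6,"tx":0,"ty":0,"tz":0,"ax":0,"ay":0,"az":0},{"claw":0.6,"tx":0,"ty":0,"tz":0,"ax":0,"ay":0,"az":0},{"claw":0.6,"tx":0,"ty":0,"tz":0,"ax":0,"ay":0,"az":0},{"claw":0.6,"tx":0,"ty":0,"tz":0,"ax":0,"ay":0,"az":0}]}}

```text
clock: 57.93
tcp_pos: [0.6013, -0.3897, 0.172]
orientation: [3.118, -0.379, 0.004]
contact_force: [-1.0, 1.1, 6.3]
grip_width: 0.0613
gripper_force: 67.7
```

```bash
python3 go.py .6006,-.3890,.25,-13.9 .579,.0182,.25,-3.9
```

```text
turn [ 0.  -0.1  0. ] shift mm [  -0.9   -0.5 -233. ] rows>= 6.0 | t 57.93 F [-1.   1.1  6.3] w 61.3 gz 0.017
turn [ -0.   0. -10.] shift mm [ -49.2 -404.8   -0. ] rows>= 10.0 | t 57.93 F [-1.   1.1  6.3] w 61.3 gz 0.25
```

Emit:
{"fn": "arm_command", "kwargs": {"plan": [{"claw":0.6,"tx":0,"ty":0,"tz":-0.025,"ax":0,"ay":0,"az":0},{"claw":0.6,"tx":0,"ty":0,"tz":-0.04,"ax":0,"ay":0,"az":0},{"claw":0.6,"tx":0,"ty":0,"tz":-0.04,"ax":0,"ay":0,"az":0},{"claw":0.6,"tx":0,"ty":0,"tz":-0.04,"ax":0,"ay":0,"az":0},{"claw":0.6,"tx":0,"ty":0,"tz":-0.04,"ax":0,"ay":0,"az":0},{"claw":0.6,"tx":0,"ty":0,"tz":-0.04,"ax":0,"ay":0,"az":0},{"claw":0.6,"tx":0,"ty":0,"tz":-0.01,"ax":0,"ay":0,"az":0},{"claw":0.6,"tx":0,"ty":0,"tz":0,"ax":0,"ay":0,"az":-5},{"claw":0.6,"tx":0,"ty":0,"tz":0,"ax":0,"ay":0,"az":-5},{"claw":0.6,"tx":0,"ty":0,"tz":0,"ax":0,"ay":0,"az":0}]}}

```text
clock: 58.77
tcp_pos: [0.6002, -0.3894, 0.4044]
orientation: [-3.14, 0.101, 0.002]
contact_force: [-0.2, 0.2, -3.6]
grip_width: 0.0609
gripper_force: 66.7
```

Emit:
{"fn": "arm_command", "kwargs": {"plan": [{"claw":0.6,"tx":-0.0045,"ty":-0.0368,"tz":0,"ax":0,"ay":0,"az":0},{"claw":0.6,"tx":-0.0045,"ty":-0.0368,"tz":0,"ax":0,"ay":0,"az":0},{"claw":0.6,"tx":-0.0045,"ty":-0.0368,"tz":0,"ax":0,"ay":0,"az":0},{"claw":0.6,"tx":-0.0045,"ty":-0.0368,"tz":0,"ax":0,"ay":0,"az":0},{"claw":0.6,"tx":-0.0045,"ty":-0.0368,"tz":0,"ax":0,"ay":0,"az":0},{"claw":0.6,"tx":-0.0045,"ty":-0.0368,"tz":0,"ax":0,"ay":0,"az":0},{"claw":0.6,"tx":-0.0045,"ty":-0.0368,"tz":0,"ax":0,"ay":0,"az":0},{"claw":0.6,"tx":-0.0045,"ty":-0.0368,"tz":0,"ax":0,"ay":0,"az":0},{"claw":0.6,"tx":-0.0045,"ty":-0.0368,"tz":0,"ax":0,"ay":0,"az":0},{"claw":0.6,"tx":-0.0045,"ty":-0.0368,"tz":0,"ax":0,"ay":0,"az":0}]}}

```text
clock: 59.6
tcp_pos: [0.5798, -0.0176, 0.4044]
orientation: [3.14, -0.111, -0.002]
contact_force: [0.8, -0.4, -2.7]
grip_width: 0.0611
gripper_force: 66.7
```

Emit:
{"fn": "arm_command", "kwargs": {"plan": [{"claw":0.6,"tx":-0.0045,"ty":-0.0368,"tz":0,"ax":0,"ay":0,"az":0},{"claw":0.6,"tx":0,"ty":0,"tz":0,"ax":0,"ay":0,"az":0},{"claw":0.6,"tx":0,"ty":0,"tz":0,"ax":0,"ay":0,"az":0},{"claw":0.6,"tx":0,"ty":0,"tz":0.01,"ax":0,"ay":0,"az":0},{"claw":0.6,"tx":0,"ty":0,"tz":0.01,"ax":0,"ay":0,"az":0},{"claw":0.6,"tx":0,"ty":0,"tz":0,"ax":0,"ay":0,"az":0},{"claw":0.6,"tx":0,"ty":0,"tz":0,"ax":0,"ay":0,"az":0},{"claw":0.6,"tx":0,"ty":0,"tz":0,"ax":0,"ay":0,"az":0},{"claw":0.6,"tx":0,"ty":0,"tz":0,"ax":0,"ay":0,"az":0},{"claw":0.6,"tx":0,"ty":0,"tz":0,"ax":0,"ay":0,"az":0}]}}

```text
clock: 60.43
tcp_pos: [0.5787, 0.0175, 0.3855]
orientation: [-3.14, 0.107, -0.001]
contact_force: [0.9, -0.4, -3.3]
grip_width: 0.0611
gripper_force: 66.7
```

```bash
python3 go.py .58,.0182,.215,-3.9
```

```text
turn [-0. -0.  0.] shift mm [ 1.3 -0.7 15.5] rows>= 1.0 | t 60.43 F [ 0.9 -0.4 -3.3] w 61.1 gz 0.2305
```

Emit:
{"fn": "arm_command", "kwargs": {"plan": [{"claw":0.6,"tx":0.0012,"ty":-0.0006,"tz":0.005,"ax":0,"ay":0,"az":0},{"claw":0.6,"tx":0,"ty":0,"tz":0.003,"ax":0,"ay":0,"az":0},{"claw":0.6,"tx":0,"ty":0,"tz":0,"ax":0,"ay":0,"az":0},{"claw":0.6,"tx":0,"ty":0,"tz":0.002,"ax":0,"ay":0,"az":0},{"claw":0.6,"tx":0,"ty":0,"tz":0.002,"ax":0,"ay":0,"az":0},{"claw":0.6,"tx":0,"ty":0,"tz":0.001,"ax":0,"ay":0,"az":0},{"claw":0.6,"tx":0,"ty":0,"tz":0.001,"ax":0,"ay":0,"az":0},{"claw":0.6,"tx":0,"ty":0,"tz":0,"ax":0,"ay":0,"az":0},{"claw":0.6,"tx":0,"ty":0,"tz":0,"ax":0,"ay":0,"az":0},{"claw":0.6,"tx":0,"ty":0,"tz":0,"ax":0,"ay":0,"az":0}]}}

```text
clock: 61.27
tcp_pos: [0.5798, 0.0183, 0.3712]
orientation: [3.14, -0.106, 0.0]
contact_force: [-0.5, 0.9, -2.1]
grip_width: 0.0611
gripper_force: 66.8
```

Emit:
{"fn": "arm_command", "kwargs": {"plan": [{"claw":0.6,"tx":0,"ty":0,"tz":0.001,"ax":0,"ay":0,"az":0},{"claw":0.6,"tx":0,"ty":0,"tz":0,"ax":0,"ay":0,"az":0},{"claw":0.6,"tx":0,"ty":0,"tz":0,"ax":0,"ay":0,"az":0},{"claw":0.6,"tx":0,"ty":0,"tz":0,"ax":0,"ay":0,"az":0},{"claw":0.05,"tx":0,"ty":0,"tz":0,"ax":0,"ay":0,"az":0},{"claw":0.05,"tx":0,"ty":0,"tz":0,"ax":0,"ay":0,"az":0},{"claw":0.05,"tx":0,"ty":0,"tz":0,"ax":0,"ay":0,"az":0},{"claw":0.05,"tx":0,"ty":0,"tz":0,"ax":0,"ay":0,"az":0},{"claw":0.05,"tx":0,"ty":0,"tz":-0.02,"ax":0,"ay":0,"az":0},{"claw":0.05,"tx":0,"ty":0,"tz":-0.04,"ax":0,"ay":0,"az":0}]}}

```text
clock: 62.1
tcp_pos: [0.5784, 0.0177, 0.4263]
orientation: [3.139, -0.106, -0.014]
contact_force: [0.9, -0.4, -0.3]
grip_width: 0.0812
gripper_force: 0.0
```

Emit:
{"fn": "arm_command", "kwargs": {"plan": [{"claw":0.05,"tx":0,"ty":-0.035,"tz":0,"ax":0,"ay":0,"az":0},{"claw":0.05,"tx":0,"ty":-0.035,"tz":0,"ax":0,"ay":0,"az":0},{"claw":0.05,"tx":0,"ty":-0.035,"tz":0,"ax":0,"ay":0,"az":0},{"claw":0.05,"tx":0,"ty":-0.035,"tz":0,"ax":0,"ay":0,"az":0},{"claw":0.05,"tx":0,"ty":-0.035,"tz":0,"ax":0,"ay":0,"az":0},{"claw":0.05,"tx":0,"ty":-0.035,"tz":0,"ax":0,"ay":0,"az":0},{"claw":0.05,"tx":0,"ty":-0.035,"tz":0,"ax":0,"ay":0,"az":0},{"claw":0.05,"tx":0,"ty":-0.035,"tz":0,"ax":0,"ay":0,"az":0},{"claw":0.05,"tx":0,"ty":0,"tz":0,"ax":0,"ay":0,"az":0},{"claw":0.05,"tx":0,"ty":0,"tz":0,"ax":0,"ay":0,"az":0}]}}

```text
clock: 62.93
tcp_pos: [0.5976, 0.3007, 0.4299]
orientation: [-3.139, 0.098, 0.001]
contact_force: [-0.4, -1.0, -0.6]
grip_width: 0.0813
gripper_force: 0.0
```

```bash
python3 see.py 9.png s5; python3 -c "
import cv2
a=cv2.imread('pics/side9.png')
cv2.imwrite('pics/c10.png',cv2.resize(a[120:300,180:420],(800,600),interpolation=3))"
```

```text
top s5 [577.6  18.8  -3.9] 0.036
side s5 [571.1 -28.5 -10.6] 0.263
```

View pics/c10.png

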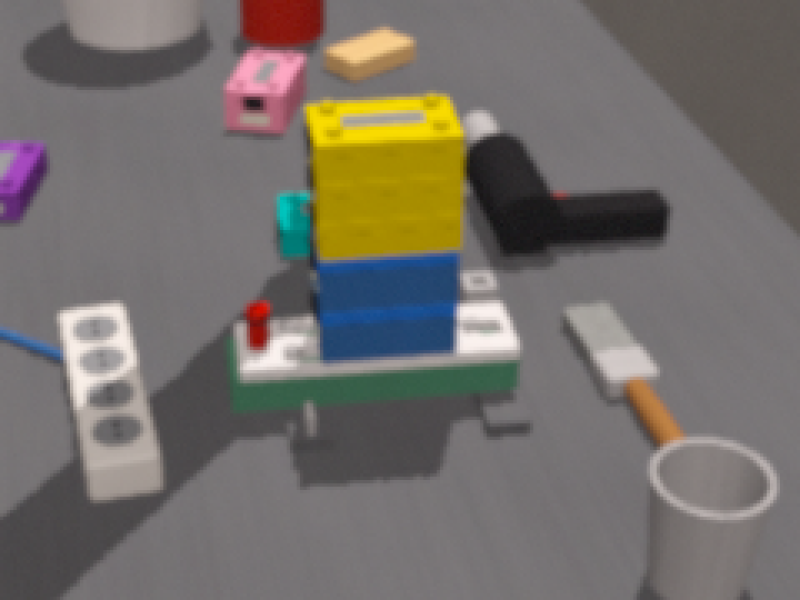

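The pile of five looks flush and the pin head is on the plate. I'll check the yellow block's height before handing in.

Run:
```python
from fit import *
im=cv2.imread("pics/side9.png")[:,:,::-1]
for h in(.087,.09,.093,.096):
    M["flat"]=case(h); p,c=fit(im,"side","flat",(.579,.0184,-.066),.138); print(h,np.round(p*[1e3,1e3,57.3],1),round(c,4))
```

```text
0.087 [580.1  18.3  -6. ] 0.0326
0.09 [579.5  15.3  -6.1] 0.0333
0.093 [579.4  14.9  -6.8] 0.0588
0.096 [579.6  14.7  -7.4] 0.0859
```

The height fits 90 mm, so every case is locked down. Handing in.

```bash
python3 -c "
from bench import r
print(r.hand_in())"
```

```text
the job is handed in; nothing more can be done
None
```

I handed the job in at about 63 s: the plate is docked, the lock pin looks fully down through plate and skid, and both blue and all three yellow cases sit flush in one upright pile, so far as the camera checks show.

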